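# Load and index an inspection turntable

## Robot

A 6-joint arm with a two-finger parallel gripper is mounted at the origin on the work surface. World frame = base frame: x ahead of the robot, y to its left, z up, the work surface at z = 0. Lengths are in m, angles in rad, forces in N, time in s.
With the tool pointing down it reaches from about 0.35 to 0.775 m from the base axis. Payload 7.3 kg.
Tool frame: the origin (TCP) lies between the finger pads; the fingertips stand 8 mm ahead of it and the grasp point (between the pads) lies 11 mm behind it (robot.nose_length is the distance from the TCP to the fingertips, in m); z points along the fingers, y is the line along which they close (so a half turn about z gives the same grasp; the last joint's range is limited). The gripper opens to 92 mm and grips with 3 to 60 N. Pads are 19 mm wide; open, the fingers measure 130 mm over their backs; the gripper's body (75 mm by 190 mm) begins 47 mm behind the grasp point.
Start: joints at [1.006, 0.342, 1.524, -0, 1.275, -0.146], TCP at [0.213, 0.48, 0.235] pointing down, gripper open.
Joint ranges: [-2.53, 2.53], [-0.77, 2.02], [0.04, 2.7], [-1, 4.14], [0.28, 2.66], [-3.11, 3.11]. Speed limits (rad/s): [2.57, 2.57, 3.14, 3.14, 3.14, 3.14].

## Interface

Orientations are given as [roll, pitch, yaw] about the fixed x, y, z axes, in that order (R = Rz(yaw) Ry(pitch) Rx(roll)).
In Python, from cell import robot gives the robot as it stands. The module is installed in compiled form; this text tells all that it offers.
- The arm moves only by the shell command python3 -m jog 'ROWS' [FORCE]. ROWS is JSON, a list that holds one entry, the list of rows, each a list of 5 numbers: the gripper's target within -1 to 1 (fully open at 1, half-way at 0, shut at -1), then the shift along the tool's x, y, z in m, then the turn about the tool's z in rad. A call has 1 to 5 rows; each row is the pose to reach, as a shift and turn from the pose commanded when the call began, along the tool's axes at that moment; what a row does not reach only later rows make up. A row lasts 1/12 s, in which the tool goes at most 41.7 mm and 7.16 degrees, less where a joint would pass 70% of its speed; a pose out of reach is approached as far as the arm can. A call with a gripper value outside its range is refused whole. The fingers move at their own pace and stop on an object; FORCE is the grip in N (left out, the last holds). Time passes only in rows, so rows that repeat a pose let the fingers close. It gives the time, the measured TCP pose, the force, the opening and the grip force at its end, in the units of the state.
- robot.observe(): the state, without advancing time (a new reading comes with each control period).
- robot.read_camera(name): name is "scene" or "top" or "wrist"; returns the picture (480x640x3 uint8, red, green, blue); there is no depth.
- robot.camera_model(name): a dict with "camera_matrix" (3x3 intrinsics, pixels), "position" and "attitude" of the camera in the world; the wrist camera has in their place "mount" (4x4, takes a point from camera to tool coordinates, whose origin is the TCP and whose axes are the flange's). Camera axes: x right, y down, z forward; pixel columns grow to the right and rows downward; lengths in m; the calibration is good to about 2 mm. The wrist camera is an equidistant fisheye: a pixel r from the principal point sees the ray r / f radians off the axis. A picture is of the moment at which its call begins: read the wrist's pose just before it. camera_model takes no time and is no camera call.
- robot.hand_in(): hands the job in; it is judged then, once.
The state is a dict: "time": time; "qpos": joint angles; "qvel": joint speeds; "joint_efforts": joint torques, N m; "tool_pos": TCP position; "tool_rot": TCP orientation; "contact_force": force on the tool from outside, world axes, zero at the start; "torque": the same for the moment, N m; "opening": finger opening in m; "grip_force": force on a finger pad.
Only numpy, scipy, OpenCV 4.12 (cv2) and the standard library are available. Lean on these libraries where they do the work, as an engineer would, in place of code of your own. Each camera call takes 0.05 s, during which the arm holds its last target. There are 200 camera calls.

## Task

With the turntable still locked where it is, plug every specimen block on the table fully home into a free socket of the steel bar, one block to a socket. Then pull the black T-handle of the locking plunger up and twist it counter-clockwise to its stop so that it stays out, turn the table a quarter turn counter-clockwise by its post so that the row of blocks stands broadside to the inspection camera, and twist the plunger back so that it drops in and locks the table there. Leave the ring gauge, screwdriver and jar where they are.

Things in the scene. Friction and masses are not known exactly. Their poses are not given: they have to be found in the camera images.
- a_center (a point): centre of a specimen block, 18 mm above its foot; block stands shank-down on the table. Aluminium head 50 x 34 mm, 22 mm tall, over a steel shank 34 x 30 mm, 14 mm tall; about 200 g. z up, x along the long side (and a dark line on top), y along the short side. 3 to 5 are present, absent ones read None. Fits a socket either way round.
- b_center (a point): another such block, the same as a_center, or absent. Best gripped by the ends of the head, across its 50 mm length (the head's middle is 7 mm above this point); in a socket the head stands out 1.5 mm beyond either side of the bar, so the fingertips pass down beside the bar.
- c_center (a point): another such block, the same as a_center, or absent. Best gripped by the ends of the head, across its 50 mm length (the head's middle is 7 mm above this point); in a socket the head stands out 1.5 mm beyond either side of the bar, so the fingertips pass down beside the bar.
- d_center (a point): another such block, the same as a_center, or absent. Best gripped by the ends of the head, across its 50 mm length (the head's middle is 7 mm above this point); in a socket the head stands out 1.5 mm beyond either side of the bar, so the fingertips pass down beside the bar.
- e_center (a point): another such block, the same as a_center, or absent. Best gripped by the ends of the head, across its 50 mm length (the head's middle is 7 mm above this point); in a socket the head stands out 1.5 mm beyond either side of the bar, so the fingertips pass down beside the bar.
- socket1 (a point): centre of the mouth of one of five equal sockets in a row, 40 mm apart, in the steel bar on the turntable. Hole 37 x 33 mm, 15 mm deep, 2 mm chamfer; x across the bar (37 mm side), y along it (33 mm side), z up. A block is fully home when its head rests on the bar: its centre is then 4 mm above this point. Moves with the turntable.
- socket2 (a point): another such socket in the same bar (see socket1). The bar is 47 x 203 mm and 22 mm high; its top is 72 mm above the work surface.
- socket3 (a point): another such socket in the same bar (see socket1). The bar is 47 x 203 mm and 22 mm high; its top is 72 mm above the work surface.
- socket4 (a point): another such socket in the same bar (see socket1). The bar is 47 x 203 mm and 22 mm high; its top is 72 mm above the work surface.
- socket5 (a point): another such socket in the same bar (see socket1). The bar is 47 x 203 mm and 22 mm high; its top is 72 mm above the work surface.
- fixture: fixed base of the indexing turntable: steel plate 300 x 420 mm, pedestal, plunger bracket, and a small black inspection camera (115 mm high) 150 to 270 mm from the pivot on the -y side. Origin on the pivot axis at the work surface; x roughly away from the robot, z up. The turntable is an aluminium disc 280 mm across, top at 50 mm.
- turntable (a joint): turntable angle, rad: 0 at the start (locked, bar along the fixture's y), grows counter-clockwise from above; second index notch at 1.571. Plunger out, it turns freely from -0.3 to 1.87 with light friction (1 N at the post) and stays put. The pin drops into a notch within about 0.02 rad and centres the disc; further off it rides on the disc till the notch comes.
- post (a point): on the axis of the turning post, 84 mm above the work surface, 6 mm below its cap: an upright steel post 18 mm in diameter with a black cap 22 mm in diameter and 12 mm tall, top at 102 mm, on the turntable 98 mm from the pivot (on the fixture's +x side at angle 0).
- pull (a joint): how far the plunger is pulled up, m: 0 fully in (locked), at most 0.018. A spring pulls it down with 6 N at 0 rising to 11 N. It must be above 0.012 to be twisted; twisted, it rests on its collar at 0.012, the pin 2 mm clear of the disc. Pin in a notch: below 0.003; pin riding on the disc beside a notch: 0.010.
- twist (a joint): twist of the plunger's T-handle, rad: 0 locked (a cross pin in the collar's slot prevents twisting unless pulled), grows counter-clockwise from above to a stop at 1.31. Beyond about 0.3 it stays out by itself; turned back to within 0.1 of 0 (stop at -0.02) and let go, it drops under its spring.
- plunger_grip (a point): centre of the plunger's black T-handle, a bar 46 mm long (this frame's x), 13 mm wide (y), 22 mm tall, above a slotted steel collar; 117 mm above the work surface when locked; rises and twists with the plunger. It stands 125 mm from the pivot, at -135 degrees in the fixture's frame; at twist 0 the bar points at the pivot. Grip across the 13 mm.
- ring_gauge: bystander: steel ring 68 mm across, 16 mm high, lying on the table; origin under its centre.
- screwdriver: bystander: screwdriver lying on the table.
- oil_jar: bystander: closed jar 52 mm across, 75 mm high; origin under its centre.
Not all that is in view belongs to the job. What is shaped like the part that bears b_center but green or purple is not meant. Leave any red look-alike of the part that bears d_center alone.

How it is judged:
On the way, in this order (a step that is already met when the one before it is completed fails the run):
1. every block present is fully home in a socket, the turntable still locked in its first position (((horizontal distance between a_center and socket1 below 0.005 m and z of a_center in the frame of socket1 between -0.001 and 0.0065 m) or (horizontal distance between a_center and socket2 below 0.005 m and z of a_center in the frame of socket2 between -0.001 and 0.0065 m) or (horizontal distance between a_center and socket3 below 0.005 m and z of a_center in the frame of socket3 between -0.001 and 0.0065 m) or (horizontal distance between a_center and socket4 below 0.005 m and z of a_center in the frame of socket4 between -0.001 and 0.0065 m) or (horizontal distance between a_center and socket5 below 0.005 m and z of a_center in the frame of socket5 between -0.001 and 0.0065 m)) and ((horizontal distance between b_center and socket1 below 0.005 m and z of b_center in the frame of socket1 between -0.001 and 0.0065 m) or (horizontal distance between b_center and socket2 below 0.005 m and z of b_center in the frame of socket2 between -0.001 and 0.0065 m) or (horizontal distance between b_center and socket3 below 0.005 m and z of b_center in the frame of socket3 between -0.001 and 0.0065 m) or (horizontal distance between b_center and socket4 below 0.005 m and z of b_center in the frame of socket4 between -0.001 and 0.0065 m) or (horizontal distance between b_center and socket5 below 0.005 m and z of b_center in the frame of socket5 between -0.001 and 0.0065 m)) and ((horizontal distance between c_center and socket1 below 0.005 m and z of c_center in the frame of socket1 between -0.001 and 0.0065 m) or (horizontal distance between c_center and socket2 below 0.005 m and z of c_center in the frame of socket2 between -0.001 and 0.0065 m) or (horizontal distance between c_center and socket3 below 0.005 m and z of c_center in the frame of socket3 between -0.001 and 0.0065 m) or (horizontal distance between c_center and socket4 below 0.005 m and z of c_center in the frame of socket4 between -0.001 and 0.0065 m) or (horizontal distance between c_center and socket5 below 0.005 m and z of c_center in the frame of socket5 between -0.001 and 0.0065 m)) and ((horizontal distance between d_center and socket1 below 0.005 m and z of d_center in the frame of socket1 between -0.001 and 0.0065 m) or (horizontal distance between d_center and socket2 below 0.005 m and z of d_center in the frame of socket2 between -0.001 and 0.0065 m) or (horizontal distance between d_center and socket3 below 0.005 m and z of d_center in the frame of socket3 between -0.001 and 0.0065 m) or (horizontal distance between d_center and socket4 below 0.005 m and z of d_center in the frame of socket4 between -0.001 and 0.0065 m) or (horizontal distance between d_center and socket5 below 0.005 m and z of d_center in the frame of socket5 between -0.001 and 0.0065 m)) and ((horizontal distance between e_center and socket1 below 0.005 m and z of e_center in the frame of socket1 between -0.001 and 0.0065 m) or (horizontal distance between e_center and socket2 below 0.005 m and z of e_center in the frame of socket2 between -0.001 and 0.0065 m) or (horizontal distance between e_center and socket3 below 0.005 m and z of e_center in the frame of socket3 between -0.001 and 0.0065 m) or (horizontal distance between e_center and socket4 below 0.005 m and z of e_center in the frame of socket4 between -0.001 and 0.0065 m) or (horizontal distance between e_center and socket5 below 0.005 m and z of e_center in the frame of socket5 between -0.001 and 0.0065 m)) and value of joint turntable below 0.06 rad and value of joint pull below 0.003 m and value of joint twist below 0.2 rad), for 0.2 s.
2. the plunger is pulled and twisted so that it is held out (value of joint pull above 0.0105 m and value of joint twist above 0.8 rad), for 0.2 s.
3. the turntable is turned a quarter turn (within 0.1 rad) (value of joint turntable between 1.471 and 1.671 rad), for 0.2 s.
4. the plunger is twisted back and has dropped in, locking the turntable (value of joint pull below 0.003 m and value of joint twist below 0.2 rad and value of joint turntable between 1.531 and 1.611 rad), for 0.2 s.
At the end, for the whole second after the job is handed in: every block present sits in a socket with its centre within 5 mm of the socket's axis and its head on the bar (within 2.5 mm), at rest; the turntable is at 1.571 within 0.04 rad, the plunger is in (pull below 3 mm) and untwisted (below 0.2 rad) (all of step 4 and ((horizontal distance between a_center and socket1 below 0.005 m and z of a_center in the frame of socket1 between -0.001 and 0.0065 m) or (horizontal distance between a_center and socket2 below 0.005 m and z of a_center in the frame of socket2 between -0.001 and 0.0065 m) or (horizontal distance between a_center and socket3 below 0.005 m and z of a_center in the frame of socket3 between -0.001 and 0.0065 m) or (horizontal distance between a_center and socket4 below 0.005 m and z of a_center in the frame of socket4 between -0.001 and 0.0065 m) or (horizontal distance between a_center and socket5 below 0.005 m and z of a_center in the frame of socket5 between -0.001 and 0.0065 m)) and ((horizontal distance between b_center and socket1 below 0.005 m and z of b_center in the frame of socket1 between -0.001 and 0.0065 m) or (horizontal distance between b_center and socket2 below 0.005 m and z of b_center in the frame of socket2 between -0.001 and 0.0065 m) or (horizontal distance between b_center and socket3 below 0.005 m and z of b_center in the frame of socket3 between -0.001 and 0.0065 m) or (horizontal distance between b_center and socket4 below 0.005 m and z of b_center in the frame of socket4 between -0.001 and 0.0065 m) or (horizontal distance between b_center and socket5 below 0.005 m and z of b_center in the frame of socket5 between -0.001 and 0.0065 m)) and ((horizontal distance between c_center and socket1 below 0.005 m and z of c_center in the frame of socket1 between -0.001 and 0.0065 m) or (horizontal distance between c_center and socket2 below 0.005 m and z of c_center in the frame of socket2 between -0.001 and 0.0065 m) or (horizontal distance between c_center and socket3 below 0.005 m and z of c_center in the frame of socket3 between -0.001 and 0.0065 m) or (horizontal distance between c_center and socket4 below 0.005 m and z of c_center in the frame of socket4 between -0.001 and 0.0065 m) or (horizontal distance between c_center and socket5 below 0.005 m and z of c_center in the frame of socket5 between -0.001 and 0.0065 m)) and ((horizontal distance between d_center and socket1 below 0.005 m and z of d_center in the frame of socket1 between -0.001 and 0.0065 m) or (horizontal distance between d_center and socket2 below 0.005 m and z of d_center in the frame of socket2 between -0.001 and 0.0065 m) or (horizontal distance between d_center and socket3 below 0.005 m and z of d_center in the frame of socket3 between -0.001 and 0.0065 m) or (horizontal distance between d_center and socket4 below 0.005 m and z of d_center in the frame of socket4 between -0.001 and 0.0065 m) or (horizontal distance between d_center and socket5 below 0.005 m and z of d_center in the frame of socket5 between -0.001 and 0.0065 m)) and ((horizontal distance between e_center and socket1 below 0.005 m and z of e_center in the frame of socket1 between -0.001 and 0.0065 m) or (horizontal distance between e_center and socket2 below 0.005 m and z of e_center in the frame of socket2 between -0.001 and 0.0065 m) or (horizontal distance between e_center and socket3 below 0.005 m and z of e_center in the frame of socket3 between -0.001 and 0.0065 m) or (horizontal distance between e_center and socket4 below 0.005 m and z of e_center in the frame of socket4 between -0.001 and 0.0065 m) or (horizontal distance between e_center and socket5 below 0.005 m and z of e_center in the frame of socket5 between -0.001 and 0.0065 m)) and linear speed of each of block_a, block_b, block_c, block_d, block_e below 0.02 m/s and velocity of joint turntable between -0.05 and 0.05 rad/s); the robot touches nothing.
It fails at once if the ring gauge is pushed more than 4 cm from its place (distance of ring_gauge from where it was at the start of the episode above 0.04 m).
It fails at once if the screwdriver is pushed more than 4 cm from its place (distance of screwdriver from where it was at the start of the episode above 0.04 m).
It fails at once if the oil jar is pushed more than 4 cm from its place (distance of oil_jar from where it was at the start of the episode above 0.04 m).
Of block_a, block_b, block_c, block_d, block_e only 3 to 5 are there at a start; the rules pass over those that are not, and their reading is None.
At some moment in a run one of block_a, block_b, block_c, block_d, block_e may be knocked a few centimetres aside while the robot is not near it.
Once in a run the grip may slacken for a moment while it holds something.
It also fails if it takes over 210 s, if anything falls off the work surface, if the arm or the gripper's body presses on something with over 40 N, if the wrist force passes 120 N, or if a joint passes its speed limit or range.

## Working session

There is one attempt and no reset: what is moved stays moved. The work goes in short steps, Python scripts to look and compute and a shell command to move; the robot and the scene stay as the last step left them, time stands still between calls to the robot, and variables do not carry over. Pictures are saved under pics/ and viewed, at most 14 in all, crops included, and the job is handed in when it is done.

```bash
mkdir -p pics; python3 - <<'E'
from cell import robot
import cv2,numpy as np
s=robot.observe();print({k:np.round(v,4).tolist() for k,v in s.items()})
for n in("scene","top","wrist"):
    m=robot.camera_model(n);print(n,{k:np.round(v,4).tolist() for k,v in m.items()})
    cv2.imwrite(f"pics/{n}0.png",robot.read_camera(n)[:,:,::-1])
E
```

```text
{'time': 0.0, 'qpos': [1.006, 0.3428, 1.525, -0.0, 1.2754, -0.146], 'qvel': [0.0006, 0.0003, -0.0008, -0.0006, 0.0021, 0.0004], 'joint_efforts': [-0.0011, -43.1256, -24.421, 0.0715, 0.0563, -0.0001], 'tool_pos': [0.2133, 0.4793, 0.234], 'tool_rot': [-3.14, -0.0002, 2.7228], 'contact_force': [0.7128, -0.3507, -0.1201], 'torque': [-0.0551, 0.0258, -0.0047], 'grip_force': 0.0, 'opening': 0.0921}
scene {'camera_matrix': [[539.8929, 0.0, 322.425], [0.0, 539.8929, 238.8787], [0.0, 0.0, 1.0]], 'position': [1.2634, 0.2054, 0.8385], 'attitude': [-2.3663, 0.0139, 1.6696]}
top {'camera_matrix': [[493.2582, 0.0, 324.1803], [0.0, 493.2582, 243.9669], [0.0, 0.0, 1.0]], 'position': [0.3812, 0.1118, 1.0498], 'attitude': [-2.9547, 0.0215, -1.5826]}
wrist {'camera_matrix': [[371.6483, 0.0, 323.5313], [0.0, 371.6483, 242.9806], [0.0, 0.0, 1.0]], 'mount': [[-0.0002, -0.9643, -0.2648, 0.0711], [1.0, -0.0003, 0.0006, -0.0014], [-0.0006, -0.2648, 0.9643, -0.1501], [0.0, 0.0, 0.0, 1.0]]}
```

View pics/top0.png

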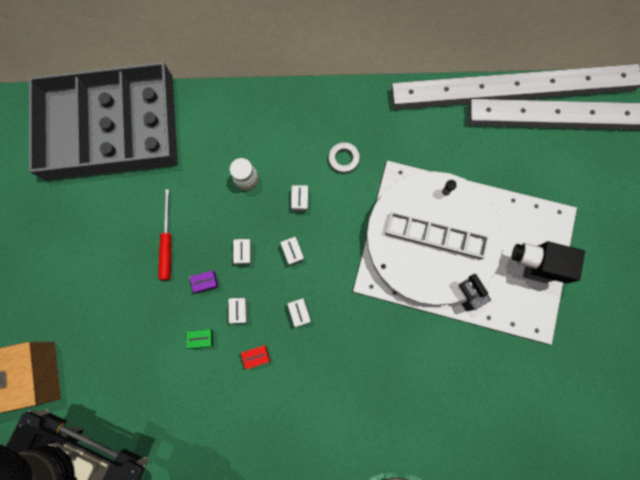

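View pics/scene0.png

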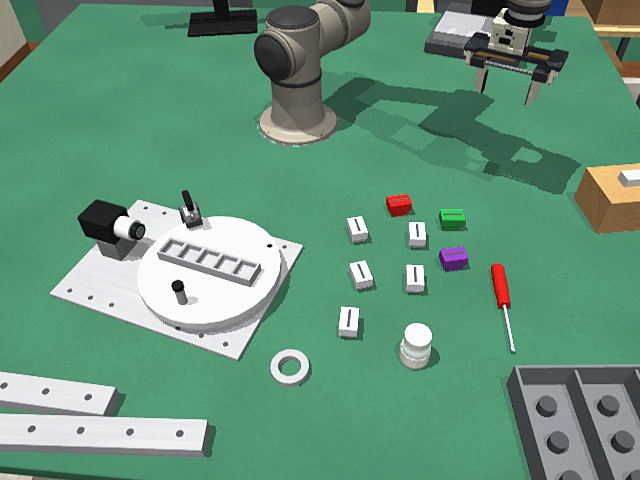

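Top view: five white blocks at about (300,198), (241,251), (291,251), (237,311) and (299,313). The bar runs from (397,224) to (477,243), with the post at (449,187), the T-handle at about (473,290), and the ring, jar and screwdriver to the left and above. Next I'll enlarge the fixture and measure the blocks.

```bash
cat > h.py <<'E'
from cell import robot
import cv2,numpy as np
from scipy.spatial.transform import Rotation as R
def ray(n,uv,z):
    m=robot.camera_model(n);K=m["camera_matrix"];u=np.atleast_2d(uv).astype(float)
    d=np.c_[(u-[K[0][2],K[1][2]])/K[0][0],np.ones(len(u))]@R.from_euler('xyz',m["attitude"]).as_matrix().T
    p=np.array(m["position"]);return p+d*((z-p[2])/d[:,2])[:,None]
def proj(n,P):
    m=robot.camera_model(n);K=np.array(m["camera_matrix"])
    c=(np.atleast_2d(P)-m["position"])@R.from_euler('xyz',m["attitude"]).as_matrix()
    return (c@K.T)[:,:2]/c[:,2:]
def wrist_pose():
    s=robot.observe();return np.array(s["tool_pos"]),R.from_euler('xyz',s["tool_rot"]).as_matrix()
def wray(uv,z,pose):
    m=robot.camera_model("wrist");K=np.array(m["camera_matrix"]);M=np.array(m["mount"])
    u=np.atleast_2d(uv).astype(float)-K[:2,2];r=np.linalg.norm(u,axis=1);t=r/K[0,0]
    d=np.c_[u/np.maximum(r,1e-9)[:,None]*np.sin(t)[:,None],np.cos(t)]
    p,Rt=pose;o=p+Rt@M[:3,3];d=d@(Rt@M[:3,:3]).T
    return o+d*((z-o[2])/d[:,2])[:,None]
def blocks(im,n="top",z=.036):
    hsv=cv2.cvtColor(im,cv2.COLOR_RGB2HSV);k=((hsv[...,1]<60)&(hsv[...,2]>150)).astype(np.uint8)
    k=cv2.morphologyEx(k,cv2.MORPH_CLOSE,np.ones((5,5)))
    out=[]
    for c in cv2.findContours(k,cv2.RETR_EXTERNAL,cv2.CHAIN_APPROX_NONE)[0]:
        if not 250<cv2.contourArea(c)<900:continue
        w=ray(n,cv2.boxPoints(cv2.minAreaRect(c)),z)[:,:2]
        e=w[1]-w[0],w[2]-w[1];l=max(e,key=np.linalg.norm)
        out.append((*w.mean(0),np.arctan(l[1]/l[0]),*sorted(np.linalg.norm(e,axis=1)),cv2.minAreaRect(c)[0]))
    return out
E
python3 - <<'E'
from h import *
im=cv2.imread("pics/top0.png")[:,:,::-1].copy()
for b in blocks(im):print(np.round(b[:5],4),np.round(b[5],1))
c=im[150:350,350:590];cv2.imwrite("pics/c1.png",cv2.resize(c,None,fx=3.3,fy=3,interpolation=cv2.INTER_CUBIC)[:,:,::-1])
s=cv2.imread("pics/scene0.png");cv2.imwrite("pics/c2.png",cv2.resize(s[170:370,50:310],None,fx=3,fy=3,interpolation=cv2.INTER_CUBIC))
E
```

```text
[0.1413 0.6069 0.2502 0.0355 0.0521] [ 82.7 465.7]
[0.4327 0.1857 0.3183 0.0349 0.0508] [298.4 312. ]
[0.4385 0.3126 0.0181 0.0351 0.0488] [236.5 310. ]
[0.5621 0.3057 0.0166 0.0338 0.0489] [241.  250.5]
[0.5619 0.1996 0.3497 0.0356 0.0512] [291.6 249.8]
[ 0.6772  0.1838 -0.0053  0.0343  0.0508] [299.  196.5]
[0.7422 0.3071 1.5509 0.0476 0.0567] [242.  168.5]
[0.7663 0.0862 1.5502 0.0638 0.0652] [344. 156.]
```

View pics/c1.png

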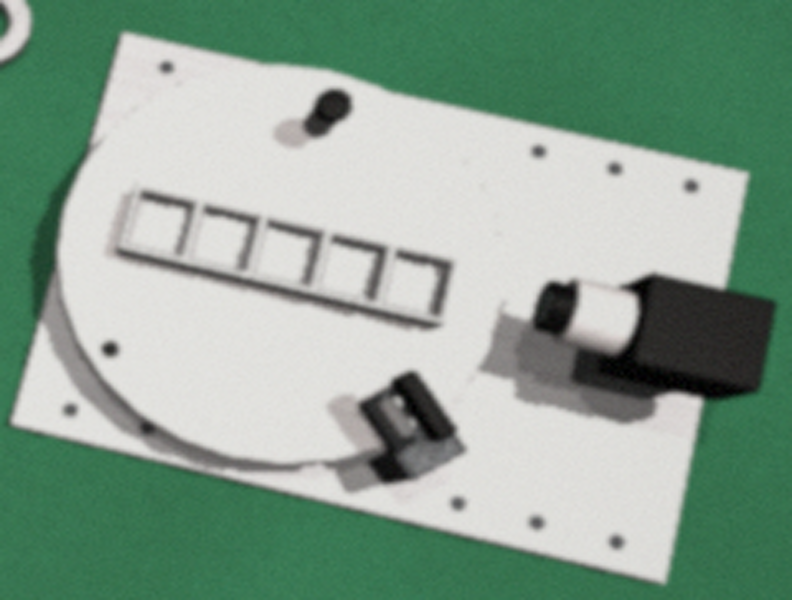

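View pics/c2.png

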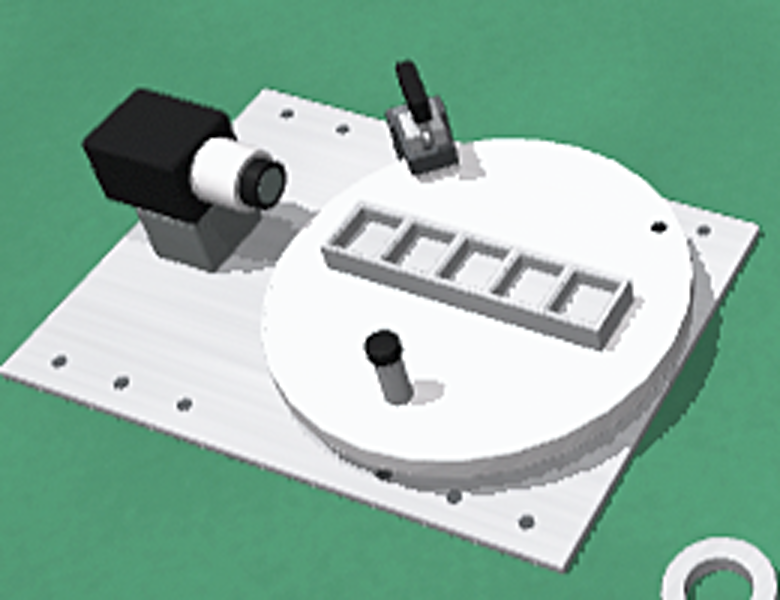

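Crops: the five sockets form a row from crop (128,220) to (447,292). The post cap is at (332,105), the plunger T-bar at about (427,406), and the plate corners at (120,32), (748,172), (668,583) and (10,425). In the scene crop the cap is at (384,347) and the T-bar top runs from (405,67) to (418,110).

```bash
python3 - <<'E'
from h import *
T=lambda p:np.atleast_2d(p)/[3.3,3]+[350,150]-.33
S=lambda p:np.atleast_2d(p)/3+[50,170]-.33
r=lambda a:print(np.round(a,4).tolist())
pl=ray("top",T([(120,32),(748,172),(668,583),(10,425)]),.012);r(pl);r(np.linalg.norm(np.diff(pl[:,:2],axis=0),axis=1))
bt=ray("top",T([(133,190),(453,262),(438,324),(118,250)]),.072);r(bt);r(np.linalg.norm(np.diff(bt[:,:2],axis=0),axis=1));r(bt.mean(0))
bs=ray("scene",S([(323,250),(362,203),(632,283),(602,333)]),.072);r(bs);r(np.linalg.norm(np.diff(bs[:,:2],axis=0),axis=1));r(bs.mean(0))
print("post");r(ray("top",T((332,104)),.102));r(ray("scene",S((384,343)),.102))
print("T");r(ray("top",T([(404,377),(446,436)]),.128));r(ray("scene",S([(405,64),(418,104)]),.128))
E
```

```text
[[0.7633, -0.0069, 0.012], [0.6499, -0.4109, 0.012], [0.3624, -0.3314, 0.012], [0.4755, 0.073, 0.012]]
[0.4196, 0.2983, 0.42]
[[0.6284, -0.0041, 0.072], [0.5754, -0.1965, 0.072], [0.5335, -0.1845, 0.072], [0.5869, 0.0066, 0.072]]
[0.1996, 0.0436, 0.1984]
[0.5811, -0.0946, 0.072]
[[0.5828, -0.1962, 0.072], [0.5387, -0.1835, 0.072], [0.5938, 0.0095, 0.072], [0.6362, -0.0016, 0.072]]
[0.0459, 0.2007, 0.0439]
[0.5879, -0.093, 0.072]
post
[[0.6775, -0.1224, 0.102]]
[[0.6796, -0.1208, 0.102]]
T
[[0.4917, -0.146, 0.128], [0.4548, -0.167, 0.128]]
[[0.46, -0.165, 0.128], [0.4989, -0.1452, 0.128]]
```

```bash
cat > go.py <<'E'
# usage: go.py x y z a   (tool closing line along direction a); prints shift in tool axes and turn
import sys
from h import *
s=robot.observe();p,Rt=wrist_pose();t=list(map(float,sys.argv[1:]))
print("t%.2f"%s["time"],"pos",np.round(p,4),"a %.4f"%(s["tool_rot"][2]-np.pi/2),"open %.4f grip %.1f"%(s["opening"],s["grip_force"]),"F",np.round(s["contact_force"],1))
if t:
    d=Rt.T@(np.array(t[:3])-p);w=t[3]+np.pi/2-s["tool_rot"][2];w=(w+np.pi)%(2*np.pi)-np.pi
    print("shift mm",np.round(d*1000,1),"turn %.3f"%-w)
E
python3 go.py .433 .186 .2 .318
```

```text
t0.15 pos [0.2134 0.4794 0.2342] a 1.1520 open 0.0919 grip 0.0 F [0.2 0.1 0.5]
shift mm [-320.  -178.7   34.4] turn 0.834
```

```bash
r='[1,-0.16,-0.089,0,0.417]'; python3 -m jog '[[[1,-0.16,-0.089,0,0.417],[1,-0.16,-0.089,0,0.417],[1,-0.16,-0.089,0,0.417],[1,-0.16,-0.089,0,0.417],[1,-0.16,-0.089,0,0.417]]]' 30; python3 go.py .433 .186 .2 .318
```

```text
time: 0.57
tool_pos: [0.3254, 0.3299, 0.2346]
tool_rot: [-3.141, 0.001, 2.301]
contact_force: [0.9, 0.7, 0.1]
opening: 0.0917
grip_force: 0.0
t0.57 pos [0.3254 0.3299 0.2346] a 0.7302 open 0.0917 grip 0.0 F [0.9 0.7 0.1]
shift mm [-178.9  -15.8   34.8] turn 0.412
```

```bash
python3 -m jog '[[[1,-0.179,-0.016,0.035,0.412],[1,-0.179,-0.016,0.035,0.412],[1,-0.179,-0.016,0.035,0.412],[1,-0.179,-0.016,0.035,0.412],[1,-0.179,-0.016,0.035,0.412]]]'; python3 -m jog '[[[1,0,0,0,0],[1,0,0,0,0]]]' >/dev/null; python3 go.py .433 .186 .2 .318; python3 - <<'E'
from h import *
p=wrist_pose();im=robot.read_camera("wrist");cv2.imwrite("pics/w1.png",im[:,:,::-1])
for b in blocks(robot.read_camera("top")):print(np.round(b[:5],4),np.round(b[5],1))
E
```

```text
time: 0.98
tool_pos: [0.4336, 0.1861, 0.1986]
tool_rot: [-3.141, 0.001, 1.889]
contact_force: [-0.2, -0.2, -0.1]
opening: 0.0917
grip_force: 0.0
t1.15 pos [0.4316 0.1891 0.1993] a 0.3207 open 0.0916 grip 0.0 F [-0.5 -0.4  0.1]
shift mm [-3.4  0.3 -0.7] turn 0.003
[0.1755 0.3304 0.231  0.0296 0.0988] [224.5 446.2]
[0.457  0.3718 0.2601 0.0267 0.1065] [208.1 301.5]
[0.5653 0.3058 0.0166 0.0338 0.0426] [241. 249.]
[ 0.6772  0.1838 -0.0053  0.0343  0.0508] [299.  196.5]
[0.7421 0.3064 1.4469 0.0482 0.0584] [242.3 168.5]
[0.7654 0.0868 0.4184 0.0648 0.0657] [343.7 156.4]
```

View pics/w1.png

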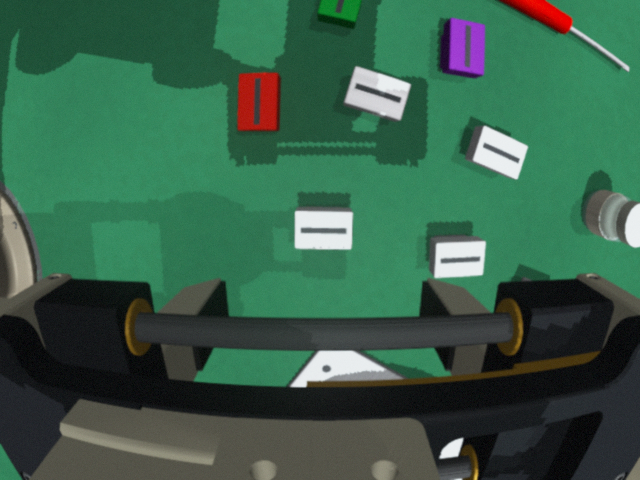

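Wrist view: block A's line is at (324,231), level in the picture and between the fingers. B's is at (377,94), C's at (501,153) and D's at (460,260). I'll convert these at z=0.036.

```bash
python3 - <<'E'
from h import *
p=wrist_pose()
w=wray([(324,231),(302,231),(346,231),(378,94),(501,153),(460,260)],.036,p)
print(np.round(w,4)[:,:2]);print(np.round((w-p[0])@p[1]*1000,1))
E
python3 go.py
```

```text
[[0.4323 0.1855]
 [0.4142 0.1794]
 [0.4504 0.1916]
 [0.4375 0.312 ]
 [0.5607 0.3061]
 [0.5609 0.1999]]
[[ -5.1  -0.4 163.8]
 [ -5.1 -19.5 163.8]
 [ -5.1  18.8 163.8]
 [113.1  44.8 163.8]
 [ 68.4 159.7 163.8]
 [-32.4 126.2 163.8]]
t1.25 pos [0.4311 0.1904 0.1998] a 0.3236 open 0.0919 grip 0.0 F [-0.1  0.1  1. ]
```

```bash
for i in 1 2 3; do python3 -m jog '[[[1,0,0,0,0],[1,0,0,0,0]]]'|sed -n 1,3p;done; python3 go.py .4323 .1855 .017 .318
```

```text
time: 1.42
tool_pos: [0.431, 0.1908, 0.2]
tool_rot: [3.141, -0.0, 1.896]
time: 1.58
tool_pos: [0.4313, 0.1904, 0.1999]
tool_rot: [3.141, -0.0, 1.895]
time: 1.75
tool_pos: [0.4315, 0.19, 0.1998]
tool_rot: [3.141, -0.0, 1.894]
t1.75 pos [0.4315 0.19   0.1998] a 0.3235 open 0.0914 grip 0.0 F [0.8 0.2 0.9]
shift mm [ -4.5  -0.7 182.8] turn 0.005
```

```bash
python3 -m jog '[[[1,-0.0045,-0.0007,0.04,0.005],[1,-0.0045,-0.0007,0.08,0.005],[1,-0.0045,-0.0007,0.12,0.005],[1,-0.0045,-0.0007,0.12,0.005],[1,-0.0045,-0.0007,0.12,0.005]]]'>/dev/null; python3 -m jog '[[[1,0,0,0,0],[1,0,0,0,0],[1,0,0,0,0]]]'|sed -n 2,3p; python3 go.py .4323 .1855 .017 .318
```

```text
tool_pos: [0.4339, 0.1857, 0.082]
tool_rot: [3.137, 0.0, 1.889]
t2.42 pos [0.4339 0.1857 0.082 ] a 0.3181 open 0.0921 grip 0.0 F [ 0.   0.  -1.4]
shift mm [ 0.3 -1.9 65. ] turn 0.000
```

```bash
python3 -m jog '[[[1,0,-0.001,0.03,0],[1,0,-0.001,0.06,0],[1,0,-0.001,0.065,0],[1,0,-0.001,0.065,0],[1,0,-0.001,0.065,0]]]'>/dev/null; python3 -m jog '[[[1,0,0,0,0],[1,0,0,0,0]]]'|sed -n 2,3p;python3 -m jog '[[[-1,0,0,0,0],[-1,0,0,0,0],[-1,0,0,0,0],[-1,0,0,0,0],[-1,0,0,0,0]]]' 30;python3 -m jog '[[[-1,0,0,0,0],[-1,0,0,0,0],[-1,0,0,0,0]]]'|tail -2;  python3 go.py .4323 .1855 .2 .318
```

```text
tool_pos: [0.4326, 0.1853, 0.0163]
tool_rot: [3.138, 0.0, 1.889]
time: 3.42
tool_pos: [0.4314, 0.185, 0.0148]
tool_rot: [3.142, -0.0, 1.889]
contact_force: [0.8, -1.2, -0.0]
opening: 0.0627
grip_force: 0.0
opening: 0.0498
grip_force: 30.0
t3.67 pos [0.4316 0.185  0.0147] a 0.3179 open 0.0498 grip 30.0 F [ 1.1  0.4 -0.1]
shift mm [   0.3    0.9 -185.3] turn -0.000
```

```bash
python3 -m jog '[[[-1,0,0,-0.04,0],[-1,0,0,-0.08,0],[-1,0,0,-0.12,0],[-1,0,0,-0.16,0],[-1,0,0,-0.16,0]]]'|tail -2; python3 -m jog '[[[-1,0,0,0,0],[-1,0,0,0,0]]]'|tail -2; python3 go.py .55 .05 .17 -.0
```

```text
opening: 0.0499
grip_force: 30.0
opening: 0.05
grip_force: 30.0
t4.25 pos [0.4306 0.1847 0.1738] a 0.3180 open 0.0500 grip 30.0 F [-0.3 -0.2 -2.5]
shift mm [-165.3   71.3    3.6] turn 0.318
```

```bash
python3 go.py .5958 -.056 .17 -.273
```

```text
t4.25 pos [0.4306 0.1847 0.1738] a 0.3180 open 0.0500 grip 30.0 F [-0.3 -0.2 -2.5]
shift mm [-280.3   81.6    3.6] turn 0.591
```

```bash
python3 -m jog '[[[-1,-0.165,0.071,0,0.318],[-1,-0.165,0.071,0,0.318],[-1,-0.165,0.071,0,0.318],[-1,-0.165,0.071,0,0.318],[-1,-0.165,0.071,0,0.318]]]'|tail -2; python3 -m jog '[[[-1,0,0,0,0],[-1,0,0,0,0]]]'|tail -2; python3 go.py .5958 -.056 .17 -.273
```

```text
opening: 0.0497
grip_force: 30.0
opening: 0.0496
grip_force: 30.0
t4.83 pos [0.5492 0.0501 0.1721] a -0.0016 open 0.0496 grip 30.0 F [-0.4  1.  -2.6]
shift mm [-106.    46.7    1.8] turn 0.271
```

```bash
python3 -m jog '[[[-1,-0.106,0.047,0,0.271],[-1,-0.106,0.047,0,0.271],[-1,-0.106,0.047,0,0.271],[-1,-0.106,0.047,0,0.271],[-1,-0.106,0.047,0,0.271]]]'|tail -2; python3 -m jog '[[[-1,0,0,0,0],[-1,0,0,0,0],[-1,0,0,0,0],[-1,0,0,0,0],[-1,0,0,0,0]]]'|tail -2; python3 go.py .6066 -.0175 .17 -.273; python3 - <<'E'
from h import *
im=robot.read_camera("wrist");cv2.imwrite("pics/w2.png",im[:,:,::-1])
p=wrist_pose();print(p[0])
E
```

```text
opening: 0.0501
grip_force: 30.0
opening: 0.05
grip_force: 30.0
t5.67 pos [ 0.5973 -0.0547  0.1749] a -0.2697 open 0.0500 grip 30.0 F [-0.3 -0.  -1.8]
shift mm [38.3 -0.9  4.9] turn 0.003
[ 0.59735445 -0.05490362  0.17487881]
```

View pics/w2.png

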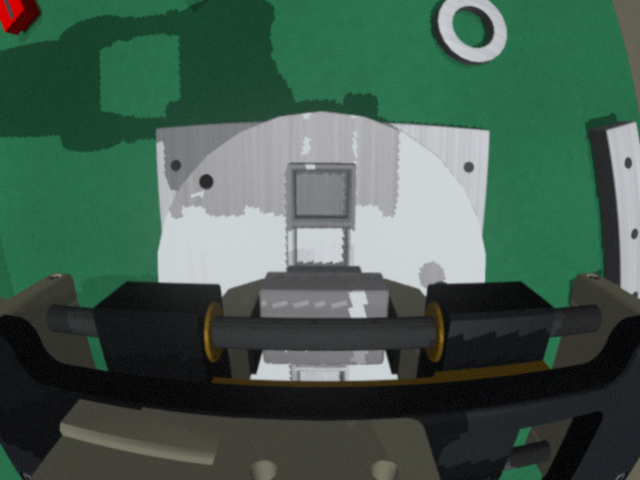

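Wrist view: the held block's head spans about (258–388, 290–362). The end socket (k=+2) is at about (321,193), with the bar's end corners at (288,163) and (355,163). I'll enlarge it for accuracy.

```bash
python3 - <<'E'
import cv2
im=cv2.imread("pics/w2.png")[150:370,245:400];cv2.imwrite("pics/c3.png",cv2.resize(im,None,fx=4,fy=2.7,interpolation=cv2.INTER_CUBIC))
E
```

```text
(no output)
```

View pics/c3.png

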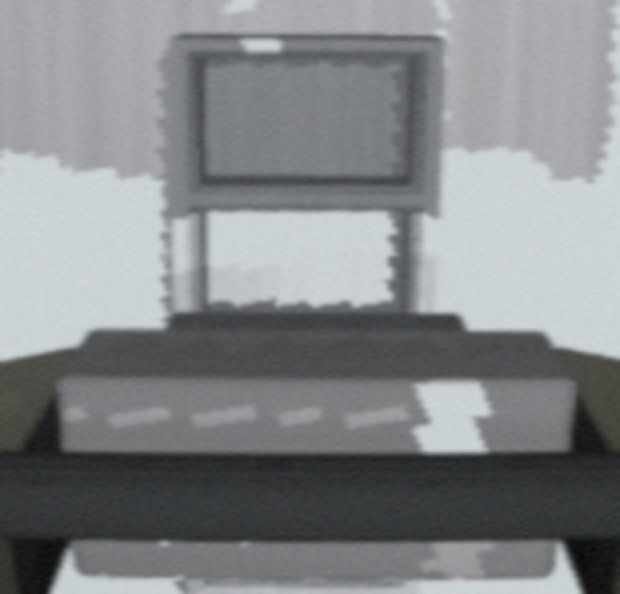

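```bash
python3 - <<'E'
from h import *
p=wrist_pose()
C=lambda q:np.atleast_2d(q)/[4,2.7]+[245,150]-.37
b=wray(C([(168,38),(441,38),(304,198),(168,211),(438,211)]),.072,p)
h=wray(C([(60,379),(575,379),(77,576),(554,576)]),p[0][2]+.0213,p)
l=lambda w:np.round((w-p[0])@p[1]*1000,1)
print(l(b));print(np.round(b,4));print(l(h));
y=np.array([np.sin(.273),np.cos(.273)]);x=np.array([y[1],-y[0]])
for off,w in((.1015,b[:2].mean(0)),(.060,b[2]),(.060-.0035+.0005,b[3:].mean(0))):print(w[:2]-off*y)
print("yaw",np.arctan2(b[1,1]-b[0,1],b[1,0]-b[0,0]))
E
python3 go.py
```

```text
[[ 56.3 -25.2 102.9]
 [ 56.2  21.1 102.9]
 [ 15.   -2.1 102.9]
 [ 11.6 -26.  102.9]
 [ 11.5  21.3 102.9]]
[[ 0.5881  0.0061  0.072 ]
 [ 0.6327 -0.0063  0.072 ]
 [ 0.5993 -0.0399  0.072 ]
 [ 0.5754 -0.0368  0.072 ]
 [ 0.621  -0.0495  0.072 ]]
[[ 16.1 -24.3 -21.3]
 [ 16.1  24.4 -21.3]
 [-17.  -24.8 -21.3]
 [-17.   24.5 -21.3]]
[ 0.58307913 -0.09786879]
[ 0.58311795 -0.09768278]
[ 0.58282472 -0.09802817]
yaw -0.271321520832115
t5.72 pos [ 0.5974 -0.0549  0.1749] a -0.2701 open 0.0497 grip 30.0 F [ 0.1 -0.4 -1.8]
```

```bash
python3 -m jog '[[[-1,0.0357,-0.0018,0,0.002],[-1,0.0357,-0.0018,0.04,0.002],[-1,0.0357,-0.0018,0.07,0.002],[-1,0.0357,-0.0018,0.07,0.002],[-1,0.0357,-0.0018,0.07,0.002]]]'|tail -2; python3 -m jog '[[[-1,0,0,0,0],[-1,0,0,0,0],[-1,0,0,0,0],[-1,0,0,0,0],[-1,0,0,0,0]]]'|tail -2; python3 go.py .605 -.0198 .086 -.272
```

```text
opening: 0.0497
grip_force: 30.0
opening: 0.0497
grip_force: 30.0
t6.55 pos [ 0.6057 -0.0209  0.1057] a -0.2733 open 0.0497 grip 30.0 F [-0.   0.3 -2.2]
shift mm [ 0.9 -1.  19.7] turn -0.001
```

```bash
python3 -m jog '[[[-1,0.001,-0.001,0.008,-0.001],[-1,0.001,-0.001,0.016,-0.001],[-1,0.001,-0.001,0.018,-0.001],[-1,0.001,-0.001,0.018,-0.001],[-1,0.001,-0.001,0.018,-0.001]]]'|tail -2; python3 go.py .605 -.0198 .0727 -.272;python3 -m jog '[[[-1,0,0,0.003,0],[-1,0,0,0.006,0],[-1,0,0,0.009,0],[-1,0,0,0.009,0],[-1,0,0,0.009,0]]]'|tail -2; python3 go.py .605 -.0198 .0727 -.272
```

```text
opening: 0.0497
grip_force: 30.0
t6.97 pos [ 0.6044 -0.0194  0.0862] a -0.2720 open 0.0497 grip 30.0 F [-0.5  0.1 -2. ]
shift mm [-0.2  0.7 13.5] turn 0.000
opening: 0.0499
grip_force: 30.0
t7.38 pos [ 0.6044 -0.0194  0.0774] a -0.2721 open 0.0499 grip 30.0 F [-0.  -0.5 -2.1]
shift mm [-0.2  0.7  4.7] turn -0.000
```

```bash
python3 -m jog '[[[-1,0,0,0.003,0],[-1,0,0,0.005,0],[-1,0,0,0.005,0],[-1,0,0,0.005,0]]]'|tail -4; python3 go.py .605 -.0198 .0727 -.272
```

```text
tool_rot: [3.141, -0.0, 1.299]
contact_force: [-0.9, 0.1, -1.0]
opening: 0.0497
grip_force: 30.0
t7.72 pos [ 0.6047 -0.0194  0.0728] a -0.2720 open 0.0497 grip 30.0 F [-0.9  0.1 -1. ]
shift mm [-0.3  0.4  0.1] turn 0.000
```

```bash
python3 -m jog '[[[-1,0,0,0.001,0],[-1,0,0,0.0015,0],[-1,0,0,0.0015,0]]]'|tail -3; python3 go.py;  python3 -m jog '[[[0.5,0,0,0,0],[0.5,0,0,0,0],[0.5,0,0,0,0],[0.5,0,0,0,0],[0.5,0,0,0,0]]]'|tail -4;python3 -m jog '[[[0.5,0,0,-0.04,0],[0.5,0,0,-0.08,0],[0.5,0,0,-0.1,0],[0.5,0,0,-0.1,0],[0.5,0,0,-0.1,0]]]'|tail -4; python3 go.py .5619 .1998 .17 .35; python3 - <<'E'
from h import *
im=robot.read_camera("wrist");cv2.imwrite("pics/w3.png",im[:,:,::-1])
E
```

```text
contact_force: [-1.4, 0.3, 7.4]
opening: 0.0495
grip_force: 30.0
t7.97 pos [ 0.6054 -0.0195  0.0728] a -0.2721 open 0.0495 grip 30.0 F [-1.4  0.3  7.4]
tool_rot: [-3.141, -0.0, 1.299]
contact_force: [0.5, -0.3, -0.1]
opening: 0.0683
grip_force: 0.0
tool_rot: [3.139, -0.0, 1.299]
contact_force: [-0.1, -0.3, -1.0]
opening: 0.0693
grip_force: 0.0
t8.80 pos [ 0.6051 -0.0195  0.1723] a -0.2720 open 0.0693 grip 0.0 F [-0.1 -0.3 -1. ]
shift mm [ 199.7 -100.6    2.2] turn -0.622
```

View pics/w3.png

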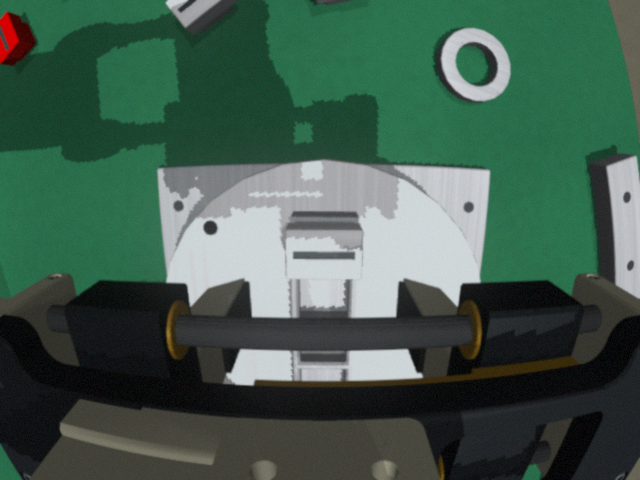

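Block A is seated: its line is at (323,255), centred over the bar's end. Next is D.

```bash
python3 -m jog '[[[0.8,0.1,-0.05,0,-0.311],[0.8,0.1,-0.05,0,-0.311],[0.8,0.1,-0.05,0,-0.311],[0.8,0.1,-0.05,0,-0.311],[0.8,0.1,-0.05,0,-0.311]]]'|tail -1; python3 go.py .5619 .1998 .16 .35;  python3 - <<'E'
from h import *
for b in blocks(robot.read_camera("top")):print(np.round(b[:5],4),np.round(b[5],1))
E
```

```text
grip_force: 0.0
t9.27 pos [0.5821 0.0916 0.1694] a 0.0413 open 0.0828 grip 0.0 F [ 0.4  0.2 -0.2]
shift mm [108.9 -15.7   9.4] turn -0.309
[0.1952 0.0223 1.5626 0.0332 0.0643] [382.5 434. ]
[0.4385 0.3136 0.0185 0.0331 0.0488] [236. 310.]
[0.5621 0.3057 0.0166 0.0338 0.0489] [241.  250.5]
[0.7417 0.3056 1.2971 0.048  0.0605] [242.7 168.7]
[ 0.7687 -0.0267  0.018   0.0255  0.1052] [396.3 154.1]
```

```bash
python3 -m jog '[[[0.8,0.109,-0.016,0,-0.309],[0.8,0.109,-0.016,0,-0.309],[0.8,0.109,-0.016,0,-0.309],[0.8,0.109,-0.016,0,-0.309],[0.8,0.109,-0.016,0,-0.309]]]'|tail -1;python3 -m jog '[[[0.8,0,0,0,0],[0.8,0,0,0,0],[0.8,0,0,0,0],[0.8,0,0,0,0]]]'|tail -1; python3 go.py .5619 .1998 .017 .35;  cat >w.py <<'E'
# find white blocks in the wrist picture near the tool: contour rect -> world at z=.036
from h import *
p=wrist_pose();im=robot.read_camera("wrist");hsv=cv2.cvtColor(im,cv2.COLOR_RGB2HSV)
k=((hsv[...,1]<40)&(hsv[...,2]>170)).astype(np.uint8);k=cv2.morphologyEx(k,cv2.MORPH_CLOSE,np.ones((7,7)))
for c in cv2.findContours(k,cv2.RETR_EXTERNAL,cv2.CHAIN_APPROX_NONE)[0]:
    if not 1000<cv2.contourArea(c)<5000:continue
    q=cv2.boxPoints(cv2.minAreaRect(c));w=wray(q,.036,p);e=w[1]-w[0],w[2]-w[1];l=max(e,key=np.linalg.norm)
    print(np.round(q.mean(0)),np.round([*w.mean(0)[:2],np.arctan(l[1]/l[0]),*np.linalg.norm(e,axis=1)],4),"tool mm",np.round((w.mean(0)-p[0])@p[1]*1000,1))
cv2.imwrite("pics/wl.png",im[:,:,::-1])
E
python3 w.py
```

```text
grip_force: 0.0
grip_force: 0.0
t10.07 pos [0.5634 0.1973 0.1712] a 0.3458 open 0.0824 grip 0.0 F [ 0.4 -0.6 -0.7]
shift mm [  2.9  -0.6 154.2] turn -0.004
[323. 230.] [0.5612 0.1991 0.3665 0.0496 0.0336] tool mm [  2.4  -1.5 135.2]
[558. 191.] [0.7479 0.3064 0.2341 0.0502 0.0747] tool mm [ 40.1 210.5 135.1]
[369. 104.] [0.5612 0.3047 0.029  0.0338 0.0488] tool mm [101.8  34.2 135.1]
[224.  47.] [ 0.4381  0.3125 -0.0166  0.0352  0.0518] tool mm [150.8 -78.9 135.2]
```

```bash
python3 -m jog '[[[0.8,0.0027,-0.001,0.04,-0.01],[0.8,0.0027,-0.001,0.08,-0.01],[0.8,0.0027,-0.001,0.11,-0.01],[0.8,0.0027,-0.001,0.11,-0.01],[0.8,0.0027,-0.001,0.11,-0.01]]]'|tail -1;python3 -m jog '[[[0.8,0,0,0,0],[0.8,0,0,0,0],[0.8,0,0,0,0]]]'|tail -1; python3 go.py .5617 .1995 .017 .355
```

```text
grip_force: 0.0
grip_force: 0.0
t10.78 pos [0.5626 0.2011 0.0636] a 0.3579 open 0.0825 grip 0.0 F [-0.5  0.5  0. ]
shift mm [-1.1 -1.6 46.6] turn 0.003
```

```bash
python3 -m jog '[[[0.8,-0.001,-0.001,0.025,0],[0.8,-0.001,-0.001,0.047,0],[0.8,-0.001,-0.001,0.047,0],[0.8,-0.001,-0.001,0.047,0]]]'|tail -1;python3 -m jog '[[[-1,0,0,0,0],[-1,0,0,0,0],[-1,0,0,0,0],[-1,0,0,0,0],[-1,0,0,0,0]]]' |tail -1;python3 -m jog '[[[-1,0,0,0,0],[-1,0,0,0,0],[-1,0,0,0,0]]]'|tail -2;python3 go.py;  python3 -m jog '[[[-1,0,0,-0.04,0],[-1,0,0,-0.08,0],[-1,0,0,-0.12,0],[-1,0,0,-0.16,0],[-1,0,0,-0.16,0]]]'|tail -2;  python3 go.py .594 -.0587 .17 -.272
```

```text
grip_force: 0.0
grip_force: 0.0
opening: 0.0498
grip_force: 30.0
t11.78 pos [0.561  0.1996 0.0148] a 0.3580 open 0.0498 grip 30.0 F [-0.1  0.5  4.8]
opening: 0.0496
grip_force: 30.0
t12.20 pos [0.5642 0.2004 0.1824] a 0.3581 open 0.0496 grip 30.0 F [ 1.4 -0.3 -1. ]
shift mm [-253.1  -63.1   12.1] turn 0.630
```

```bash
python3 -m jog '[[[-1,-0.127,-0.031,0,0.315],[-1,-0.127,-0.031,0,0.315],[-1,-0.127,-0.031,0,0.315],[-1,-0.127,-0.031,0,0.315],[-1,-0.127,-0.031,0,0.315]]]'|tail -2; python3 -m jog '[[[-1,0,0,0,0],[-1,0,0,0,0]]]'|tail -2; python3 go.py .594 -.0587 .17 -.272
```

```text
opening: 0.0497
grip_force: 30.0
opening: 0.0497
grip_force: 30.0
t12.78 pos [0.5756 0.0709 0.1736] a 0.0444 open 0.0497 grip 30.0 F [-0.1  0.2 -3.3]
shift mm [-130.3   12.6    3.5] turn 0.316
```

```bash
python3 -m jog '[[[-1,-0.130,0.0126,0,0.316],[-1,-0.130,0.0126,0,0.316],[-1,-0.130,0.0126,0,0.316],[-1,-0.130,0.0126,0.02,0.316],[-1,-0.130,0.0126,0.06,0.316]]]'|tail -2; python3 -m jog '[[[-1,0,0,0,0],[-1,0,0,0,0],[-1,0,0,0,0],[-1,0,0,0,0],[-1,0,0,0,0]]]'|tail -2; python3 go.py .5943 -.0582 .09 -.272
```

```text
opening: 0.0498
grip_force: 30.0
opening: 0.0497
grip_force: 30.0
t13.62 pos [ 0.5954 -0.0589  0.1163] a -0.2715 open 0.0497 grip 30.0 F [-0.7 -0.2 -2.4]
shift mm [ 0.4 -1.4 26.3] turn 0.000
```

```bash
python3 -m jog '[[[-1,0.0004,-0.0012,0.013,0],[-1,0.0004,-0.0012,0.025,0],[-1,0.0004,-0.0012,0.028,0],[-1,0.0004,-0.0012,0.028,0],[-1,0.0004,-0.0012,0.028,0]]]'|tail -2; python3 go.py .5943 -.0582 .0727 -.272;python3 -m jog '[[[-1,0,0,0.003,0],[-1,0,0,0.006,0],[-1,0,0,0.009,0],[-1,0,0,0.009,0],[-1,0,0,0.009,0]]]'|tail -2; python3 go.py .5943 -.0582 .0727 -.272
```

```text
opening: 0.0498
grip_force: 30.0
t14.03 pos [ 0.5937 -0.0588  0.0872] a -0.2727 open 0.0498 grip 30.0 F [ 0.9 -0.  -2.3]
shift mm [ 0.8  0.3 14.5] turn -0.001
opening: 0.0499
grip_force: 30.0
t14.45 pos [ 0.5931 -0.0589  0.0771] a -0.2731 open 0.0499 grip 30.0 F [ 0.5  0.1 -2.7]
shift mm [1.  0.9 4.4] turn -0.001
```

```bash
python3 -m jog '[[[-1,0.0005,0,0.003,0],[-1,0.0005,0,0.005,0],[-1,0.0005,0,0.006,0],[-1,0.0005,0,0.006,0]]]'|tail -2; python3 go.py;  python3 -m jog '[[[0.5,0,0,0,0],[0.5,0,0,0,0],[0.5,0,0,0,0],[0.5,0,0,0,0],[0.5,0,0,0,0]]]'|tail -2;python3 -m jog '[[[0.5,0,0,-0.04,0],[0.5,0,0,-0.08,0],[0.5,0,0,-0.1,0],[0.5,0,0,-0.1,0],[0.5,0,0,-0.1,0]]]'|tail -2; python3 go.py .6772 .1838 .16 -.005
```

```text
opening: 0.0497
grip_force: 30.0
t14.78 pos [ 0.5937 -0.0585  0.0727] a -0.2731 open 0.0497 grip 30.0 F [-2.4  0.9  8.1]
opening: 0.0686
grip_force: 0.0
opening: 0.0688
grip_force: 0.0
t15.62 pos [ 0.5939 -0.0585  0.1724] a -0.2729 open 0.0688 grip 0.0 F [ 0.2 -0.6 -0.6]
shift mm [255.8  14.9  12.4] turn -0.268
```

```bash
python3 -m jog '[[[0.8,0.128,0.0075,0,-0.134],[0.8,0.128,0.0075,0,-0.134],[0.8,0.128,0.0075,0,-0.134],[0.8,0.128,0.0075,0,-0.134],[0.8,0.128,0.0075,0,-0.134]]]'|tail -1; python3 go.py .6772 .1838 .16 -.005; python3 - <<'E'
from h import *
for b in blocks(robot.read_camera("top")):print(np.round(b[:5],4),np.round(b[5],1))
E
```

```text
grip_force: 0.0
t16.03 pos [0.6344 0.0654 0.1687] a -0.1350 open 0.0828 grip 0.0 F [ 0.3 -0.8 -0.2]
shift mm [123.1  26.5   8.6] turn -0.130
[0.4385 0.3128 0.0713 0.0339 0.0504] [236.4 310. ]
[0.5621 0.3057 0.0166 0.0338 0.0489] [241.  250.5]
[ 0.6772  0.1838 -0.0053  0.0343  0.0508] [299.  196.5]
[0.7387 0.307  0.6552 0.0489 0.0608] [242.  170.1]
```

```bash
python3 -m jog '[[[0.8,0.123,0.0265,0,-0.130],[0.8,0.123,0.0265,0,-0.130],[0.8,0.123,0.0265,0,-0.130],[0.8,0.123,0.0265,0,-0.130],[0.8,0.123,0.0265,0,-0.130]]]'|tail -1;python3 -m jog '[[[0.8,0,0,0,0],[0.8,0,0,0,0],[0.8,0,0,0,0],[0.8,0,0,0,0]]]'|tail -1; python3 go.py .6772 .1838 .017 -.005;python3 w.py
```

```text
grip_force: 0.0
grip_force: 0.0
t16.83 pos [0.6784 0.1793 0.1715] a -0.0110 open 0.0827 grip 0.0 F [0.2 1.3 0.1]
shift mm [  4.5  -1.2 154.5] turn -0.006
[322. 228.] [ 0.6764  0.183  -0.0116  0.0492  0.0341] tool mm [  3.7  -2.  135.5]
[59. 96.] [ 0.4378  0.3124 -0.0081  0.0573  0.033 ] tool mm [ 130.5 -242.   135.5]
[177.  83.] [0.5614 0.3049 0.0041 0.0538 0.0335] tool mm [ 124.4 -118.4  135.5]
[395.  72.] [0.7346 0.3071 1.2432 0.0603 0.0537] tool mm [128.5  54.8 135.5]
```

```bash
python3 -m jog '[[[0.8,0.004,-0.0016,0.04,-0.003],[0.8,0.004,-0.0016,0.08,-0.003],[0.8,0.004,-0.0016,0.11,-0.003],[0.8,0.004,-0.0016,0.11,-0.003],[0.8,0.004,-0.0016,0.11,-0.003]]]'|tail -1;python3 -m jog '[[[0.8,0,0,0,0],[0.8,0,0,0,0],[0.8,0,0,0,0]]]'|tail -1; python3 go.py .6768 .1834 .017 -.008
```

```text
grip_force: 0.0
grip_force: 0.0
t17.55 pos [0.6784 0.1851 0.0642] a -0.0061 open 0.0829 grip 0.0 F [0.  0.1 0.4]
shift mm [-1.8 -1.8 47.2] turn 0.002
```

```bash
python3 -m jog '[[[0.8,-0.0017,-0.001,0.025,0],[0.8,-0.0017,-0.001,0.047,0],[0.8,-0.0017,-0.001,0.047,0],[0.8,-0.0017,-0.001,0.047,0]]]'|tail -1;python3 -m jog '[[[-1,0,0,0,0],[-1,0,0,0,0],[-1,0,0,0,0],[-1,0,0,0,0],[-1,0,0,0,0]]]' |tail -1;python3 -m jog '[[[-1,0,0,0,0],[-1,0,0,0,0],[-1,0,0,0,0]]]'|tail -2;python3 go.py;  python3 -m jog '[[[-1,0,0,-0.04,0],[-1,0,0,-0.08,0],[-1,0,0,-0.12,0],[-1,0,0,-0.16,0],[-1,0,0,-0.16,0]]]'|tail -2;  python3 go.py .5832 -.0972 .17 -.272
```

```text
grip_force: 0.0
grip_force: 0.0
opening: 0.0497
grip_force: 30.0
t18.55 pos [0.6762 0.1833 0.0149] a -0.0060 open 0.0497 grip 30.0 F [0.2 0.4 3.6]
opening: 0.05
grip_force: 30.0
t18.97 pos [0.6794 0.1839 0.1842] a -0.0059 open 0.0500 grip 30.0 F [0.7 0.2 0.3]
shift mm [-281.7  -94.7   12. ] turn 0.266
```

```bash
python3 -m jog '[[[-1,-0.141,-0.047,0,0.133],[-1,-0.141,-0.047,0,0.133],[-1,-0.141,-0.047,0,0.133],[-1,-0.141,-0.047,0,0.133],[-1,-0.141,-0.047,0,0.133]]]'|tail -2; python3 -m jog '[[[-1,0,0,0,0],[-1,0,0,0,0]]]'|tail -2; python3 go.py .5832 -.0972 .17 -.272
```

```text
opening: 0.0494
grip_force: 30.0
opening: 0.0496
grip_force: 30.0
t19.55 pos [0.628  0.043  0.1738] a -0.1392 open 0.0496 grip 30.0 F [-0.6  0.2 -1.3]
shift mm [-145.1  -24.9    3.8] turn 0.133
```

```bash
python3 -m jog '[[[-1,-0.145,-0.025,0,0.133],[-1,-0.145,-0.025,0,0.133],[-1,-0.145,-0.025,0,0.133],[-1,-0.145,-0.025,0.02,0.133],[-1,-0.145,-0.025,0.06,0.133]]]'|tail -2; python3 -m jog '[[[-1,0,0,0,0],[-1,0,0,0,0],[-1,0,0,0,0],[-1,0,0,0,0],[-1,0,0,0,0]]]'|tail -2; python3 go.py .5832 -.0972 .09 -.272
```

```text
opening: 0.0495
grip_force: 30.0
opening: 0.0499
grip_force: 30.0
t20.38 pos [ 0.5845 -0.0968  0.1161] a -0.2703 open 0.0499 grip 30.0 F [ 0.6 -0.5 -2. ]
shift mm [-0.7 -1.2 26.1] turn 0.002
```

```bash
python3 -m jog '[[[-1,-0.0005,-0.001,0.013,0.002],[-1,-0.0005,-0.001,0.025,0.002],[-1,-0.0005,-0.001,0.028,0.002],[-1,-0.0005,-0.001,0.028,0.002],[-1,-0.0005,-0.001,0.028,0.002]]]'|tail -2; python3 go.py .5832 -.0972 .0727 -.272;python3 -m jog '[[[-1,0,0,0.003,0],[-1,0,0,0.006,0],[-1,0,0,0.009,0],[-1,0,0,0.009,0],[-1,0,0,0.009,0]]]'|tail -2; python3 go.py .5832 -.0972 .0727 -.272
```

```text
opening: 0.0494
grip_force: 30.0
t20.80 pos [ 0.5826 -0.0977  0.0871] a -0.2734 open 0.0494 grip 30.0 F [-0.4  0.2 -1.3]
shift mm [ 0.6  0.4 14.4] turn -0.001
opening: 0.0499
grip_force: 30.0
t21.22 pos [ 0.5819 -0.0978  0.077 ] a -0.2741 open 0.0499 grip 30.0 F [-0.4 -0.5 -1.1]
shift mm [1.  1.1 4.3] turn -0.002
```

```bash
python3 -m jog '[[[-1,0.0005,0.0005,0.003,0],[-1,0.0005,0.0005,0.005,0],[-1,0.0005,0.0005,0.006,0],[-1,0.0005,0.0005,0.006,0]]]'|tail -2; python3 go.py;  python3 -m jog '[[[0.5,0,0,0,0],[0.5,0,0,0,0],[0.5,0,0,0,0],[0.5,0,0,0,0],[0.5,0,0,0,0]]]'|tail -2;python3 -m jog '[[[0.5,0,0,-0.04,0],[0.5,0,0,-0.08,0],[0.5,0,0,-0.1,0],[0.5,0,0,-0.1,0],[0.5,0,0,-0.1,0]]]'|tail -2; python3 go.py .562 .3055 .17 .012;  python3 - <<'E'
from h import *
for b in blocks(robot.read_camera("top")):print(np.round(b[:5],4),np.round(b[5],1))
E
```

```text
opening: 0.0496
grip_force: 30.0
t21.55 pos [ 0.5829 -0.0975  0.0728] a -0.2739 open 0.0496 grip 30.0 F [-3.9  0.7 10. ]
opening: 0.0684
grip_force: 0.0
opening: 0.0686
grip_force: 0.0
t22.38 pos [ 0.5832 -0.0976  0.1723] a -0.2740 open 0.0686 grip 0.0 F [-0.2 -0.4 -1. ]
shift mm [ 382.3 -129.4    1.9] turn -0.286
[0.4375 0.3125 0.0181 0.0351 0.0508] [236.5 310.5]
[0.5621 0.3057 0.0166 0.0338 0.0489] [241.  250.5]
[0.7376 0.3049 0.7613 0.0479 0.0657] [243.  170.5]
[ 0.7652  0.0862 -0.0249  0.0652  0.066 ] [344.  156.5]
[ 0.7388 -0.3881 -0.2911  0.0284  0.1108] [566.5 164.2]
```

```bash
python3 -m jog '[[[0.8,0.19,-0.065,0,-0.143],[0.8,0.19,-0.065,0,-0.143],[0.8,0.19,-0.065,0,-0.143],[0.8,0.19,-0.065,0,-0.143],[0.8,0.19,-0.065,0,-0.143]]]'|tail -1; python3 go.py .562 .3055 .17 .012
```

```text
grip_force: 0.0
t22.85 pos [0.5698 0.1056 0.1691] a -0.1306 open 0.0828 grip 0.0 F [0.8 0.1 0.3]
shift mm [197.2 -33.8  -0.8] turn -0.143
```

```bash
python3 -m jog '[[[0.8,0.197,-0.034,0,-0.143],[0.8,0.197,-0.034,0,-0.143],[0.8,0.197,-0.034,0,-0.143],[0.8,0.197,-0.034,0,-0.143],[0.8,0.197,-0.034,0,-0.143]]]'|tail -1;python3 -m jog '[[[0.8,0,0,0,0],[0.8,0,0,0,0],[0.8,0,0,0,0],[0.8,0,0,0,0],[0.8,0,0,0,0]]]'|tail -1; python3 go.py .562 .3055 .017 .012;python3 w.py
```

```text
grip_force: 0.0
grip_force: 0.0
t23.68 pos [0.5637 0.3012 0.1708] a 0.0100 open 0.0825 grip 0.0 F [0.7 0.2 0.1]
shift mm [  4.4  -1.5 153.8] turn -0.002
[320. 228.] [0.5607 0.305  0.0094 0.0341 0.049 ] tool mm [  3.9  -2.9 134.8]
[527. 242.] [ 0.7458  0.2949 -0.3573  0.0504  0.0721] tool mm [ -8.1 182.1 134.6]
[173. 220.] [0.4378 0.3116 0.0368 0.0503 0.034 ] tool mm [  11.7 -125.7  134.9]
```

```bash
python3 -m jog '[[[0.8,0.004,-0.0022,0.04,0],[0.8,0.004,-0.0022,0.08,0],[0.8,0.004,-0.0022,0.11,0],[0.8,0.004,-0.0022,0.11,0],[0.8,0.004,-0.0022,0.11,0]]]'|tail -1;python3 -m jog '[[[0.8,0,0,0,0],[0.8,0,0,0,0],[0.8,0,0,0,0]]]'|tail -1; python3 go.py .5613 .3053 .0195 .012
```

```text
grip_force: 0.0
grip_force: 0.0
t24.40 pos [0.5627 0.3072 0.0639] a 0.0118 open 0.0824 grip 0.0 F [-0.6 -0.3  0.3]
shift mm [-1.9 -1.6 44.4] turn -0.000
```

```bash
python3 -m jog '[[[0.8,-0.0017,-0.001,0.025,0],[0.8,-0.0017,-0.001,0.044,0],[0.8,-0.0017,-0.001,0.044,0],[0.8,-0.0017,-0.001,0.044,0]]]'|tail -1;python3 -m jog '[[[-1,0,0,0,0],[-1,0,0,0,0],[-1,0,0,0,0],[-1,0,0,0,0],[-1,0,0,0,0]]]' |tail -1;python3 -m jog '[[[-1,0,0,0,0],[-1,0,0,0,0],[-1,0,0,0,0]]]'|tail -2;python3 go.py;  python3 -m jog '[[[-1,0,0,-0.04,0],[-1,0,0,-0.08,0],[-1,0,0,-0.12,0],[-1,0,0,-0.16,0],[-1,0,0,-0.16,0]]]'|tail -2;  python3 go.py .5724 -.1357 .18 -.272
```

```text
grip_force: 0.0
grip_force: 0.0
opening: 0.0495
grip_force: 30.0
t25.40 pos [0.5607 0.3052 0.0178] a 0.0120 open 0.0495 grip 30.0 F [0.3 0.6 3.3]
opening: 0.0495
grip_force: 30.0
t25.82 pos [0.5636 0.3066 0.1862] a 0.0121 open 0.0495 grip 30.0 F [ 2.   0.1 -0.4]
shift mm [-442.4    3.4    3.9] turn 0.284
```

```bash
python3 -m jog '[[[-1,-0.148,0,0,0.095],[-1,-0.148,0,0,0.095],[-1,-0.148,0,0,0.095],[-1,-0.148,0,0,0.095],[-1,-0.148,0,0,0.095]]]'|tail -2; python3 -m jog '[[[-1,-0.148,0.01,0,0.095],[-1,-0.148,0.01,0,0.095],[-1,-0.148,0.01,0,0.095],[-1,-0.148,0.01,0,0.095],[-1,-0.148,0.01,0,0.095]]]'|tail -2; python3 go.py .5724 -.1357 .18 -.272
```

```text
opening: 0.0498
grip_force: 30.0
opening: 0.0499
grip_force: 30.0
t26.65 pos [0.5596 0.0046 0.1766] a -0.1824 open 0.0499 grip 30.0 F [ 0.4 -0.4 -1.1]
shift mm [-135.7   38.1   -3.2] turn 0.090
```

```bash
python3 -m jog '[[[-1,-0.136,0.038,0,0.09],[-1,-0.136,0.038,0,0.09],[-1,-0.136,0.038,0,0.09],[-1,-0.136,0.038,0.02,0.09],[-1,-0.136,0.038,0.06,0.09]]]'|tail -2; python3 -m jog '[[[-1,0,0,0,0],[-1,0,0,0,0],[-1,0,0,0,0],[-1,0,0,0,0],[-1,0,0,0,0]]]'|tail -2; python3 go.py .5724 -.1357 .09 -.272
```

```text
opening: 0.0497
grip_force: 30.0
opening: 0.0501
grip_force: 30.0
t27.48 pos [ 0.5742 -0.1312  0.1193] a -0.2667 open 0.0501 grip 30.0 F [ 1.  -1.  -1.8]
shift mm [-4.8 -0.7 29.2] turn 0.005
```

```bash
python3 -m jog '[[[-1,-0.0043,-0.0006,0.013,0.004],[-1,-0.0043,-0.0006,0.025,0.004],[-1,-0.0043,-0.0006,0.025,0.004],[-1,-0.0043,-0.0006,0.025,0.004],[-1,-0.0043,-0.0006,0.025,0.004]]]'|tail -2;  python3 -m jog '[[[-1,0,0,0,0],[-1,0,0,0,0],[-1,0,0,0,0]]]'|tail -2;python3 go.py .5724 -.1357 .0758 -.272
```

```text
opening: 0.0501
grip_force: 30.0
opening: 0.0496
grip_force: 30.0
t28.15 pos [ 0.5716 -0.1359  0.0928] a -0.2719 open 0.0496 grip 30.0 F [-0.2 -0.1 -1.3]
shift mm [ 0.4  0.7 17. ] turn 0.000
```

```bash
python3 -m jog '[[[-1,0.0003,0.0005,0.004,0],[-1,0.0003,0.0005,0.008,0],[-1,0.0003,0.0005,0.012,0],[-1,0.0003,0.0005,0.012,0],[-1,0.0003,0.0005,0.012,0]]]'|tail -2; python3 go.py .5724 -.1357 .0758 -.272;python3 -m jog '[[[-1,0,0,0.003,0],[-1,0,0,0.005,0],[-1,0,0,0.006,0],[-1,0,0,0.006,0]]]'|tail -2; python3 go.py .5724 -.1357 .0758 -.272
```

```text
opening: 0.0497
grip_force: 30.0
t28.57 pos [ 0.5716 -0.1356  0.0796] a -0.2720 open 0.0497 grip 30.0 F [ 0.2  0.7 -1.1]
shift mm [0.1 0.8 3.8] turn -0.000
opening: 0.0497
grip_force: 30.0
t28.90 pos [ 0.5723 -0.1358  0.0757] a -0.2717 open 0.0497 grip 30.0 F [-3.1  1.3  8.4]
shift mm [ 0.1  0.1 -0.1] turn 0.000
```

Home. Releasing, then on to the last block (B).

```bash
python3 -m jog '[[[0.5,0,0,0,0],[0.5,0,0,0,0],[0.5,0,0,0,0],[0.5,0,0,0,0],[0.5,0,0,0,0]]]'|tail -2;python3 -m jog '[[[0.5,0,0,-0.04,0],[0.5,0,0,-0.08,0],[0.5,0,0,-0.1,0],[0.5,0,0,-0.1,0],[0.5,0,0,-0.1,0]]]'|tail -2; python3 go.py .438 .3123 .17 .018;  python3 - <<'E'
from h import *
for b in blocks(robot.read_camera("top")):print(np.round(b[:5],4),np.round(b[5],1))
E
```

```text
opening: 0.0687
grip_force: 0.0
opening: 0.0687
grip_force: 0.0
t29.73 pos [ 0.5724 -0.1359  0.1753] a -0.2720 open 0.0687 grip 0.0 F [ 0.1 -0.1  0.2]
shift mm [ 395.6 -249.9    4.5] turn -0.290
[0.4385 0.3126 0.0181 0.0351 0.0529] [236.5 310. ]
[ 0.4792 -0.42   -0.3439  0.0327  0.1148] [595.4 285.4]
[0.7363 0.3058 0.6032 0.0492 0.0654] [242.6 171.1]
[ 0.7115 -0.4617 -0.357   0.0301  0.1131] [602.8 175.8]
[ 0.7652  0.0862 -0.0249  0.0652  0.066 ] [344.  156.5]
```

```bash
python3 -m jog '[[[0.8,0.15,-0.09,0,-0.1],[0.8,0.15,-0.09,0,-0.1],[0.8,0.15,-0.09,0,-0.1],[0.8,0.15,-0.09,0,-0.1],[0.8,0.15,-0.09,0,-0.1]]]'|tail -1;python3 -m jog '[[[0.8,0.15,-0.07,0,-0.1],[0.8,0.15,-0.07,0,-0.1],[0.8,0.15,-0.07,0,-0.1],[0.8,0.15,-0.07,0,-0.1],[0.8,0.15,-0.07,0,-0.1]]]'|tail -1; python3 go.py .438 .3123 .17 .018
```

```text
grip_force: 0.0
grip_force: 0.0
t30.62 pos [0.4793 0.1981 0.1726] a -0.0664 open 0.0825 grip 0.0 F [-0.1 -1.  -0.3]
shift mm [111.2 -48.7   3. ] turn -0.084
```

```bash
python3 -m jog '[[[0.8,0.111,-0.049,0,-0.084],[0.8,0.111,-0.049,0,-0.084],[0.8,0.111,-0.049,0,-0.084],[0.8,0.111,-0.049,0,-0.084],[0.8,0.111,-0.049,0,-0.084]]]'|tail -1;python3 -m jog '[[[0.8,0,0,0,0],[0.8,0,0,0,0],[0.8,0,0,0,0],[0.8,0,0,0,0],[0.8,0,0,0,0]]]'|tail -1; python3 go.py .438 .3123 .017 .018;python3 w.py
```

```text
grip_force: 0.0
grip_force: 0.0
t31.45 pos [0.4418 0.3061 0.1742] a 0.0105 open 0.0826 grip 0.0 F [-0.   0.4  0.9]
shift mm [  6.2  -3.7 157.2] turn -0.008
[318. 224.] [0.4372 0.312  0.0093 0.0335 0.0496] tool mm [  6.   -4.5 138.2]
```

```bash
python3 -m jog '[[[0.8,0.0061,-0.004,0.04,-0.005],[0.8,0.0061,-0.004,0.08,-0.005],[0.8,0.0061,-0.004,0.11,-0.005],[0.8,0.0061,-0.004,0.11,-0.005],[0.8,0.0061,-0.004,0.11,-0.005]]]'|tail -1;python3 -m jog '[[[0.8,0,0,0,0],[0.8,0,0,0,0],[0.8,0,0,0,0]]]'|tail -1; python3 go.py .4377 .3121 .021 .015
```

```text
grip_force: 0.0
grip_force: 0.0
t32.17 pos [0.4385 0.3136 0.0664] a 0.0169 open 0.0829 grip 0.0 F [ 0.3 -1.5 -0.2]
shift mm [-1.6 -1.  45.3] turn 0.002
```

```bash
python3 -m jog '[[[0.8,-0.0015,-0.0007,0.025,0],[0.8,-0.0015,-0.0007,0.045,0],[0.8,-0.0015,-0.0007,0.045,0],[0.8,-0.0015,-0.0007,0.045,0]]]'|tail -1;python3 -m jog '[[[-1,0,0,0,0],[-1,0,0,0,0],[-1,0,0,0,0],[-1,0,0,0,0],[-1,0,0,0,0]]]' |tail -1;python3 -m jog '[[[-1,0,0,0,0],[-1,0,0,0,0],[-1,0,0,0,0]]]'|tail -2;python3 go.py;  python3 -m jog '[[[-1,0,0,-0.04,0],[-1,0,0,-0.08,0],[-1,0,0,-0.12,0],[-1,0,0,-0.16,0],[-1,0,0,-0.16,0]]]'|tail -2;  python3 go.py .5616 -.1742 .18 -.272
```

```text
grip_force: 0.0
grip_force: 0.0
opening: 0.0501
grip_force: 30.0
t33.17 pos [0.437  0.3117 0.0197] a 0.0170 open 0.0501 grip 30.0 F [-0.1 -0.6  3.6]
opening: 0.0495
grip_force: 30.0
t33.58 pos [0.4397 0.3134 0.1868] a 0.0172 open 0.0495 grip 30.0 F [ 1.2  0.9 -1.5]
shift mm [-489.6  113.4    5.2] turn 0.289
```

```bash
python3 -m jog '[[[-1,-0.163,0.036,0,0.095],[-1,-0.163,0.036,0,0.095],[-1,-0.163,0.036,0,0.095],[-1,-0.163,0.036,0,0.095],[-1,-0.163,0.036,0,0.095]]]'|tail -2; python3 -m jog '[[[-1,-0.163,0.05,0,0.095],[-1,-0.163,0.05,0,0.095],[-1,-0.163,0.05,0,0.095],[-1,-0.163,0.05,0,0.095],[-1,-0.163,0.05,0,0.095]]]'|tail -2; python3 go.py .5616 -.1742 .18 -.272
```

```text
opening: 0.0495
grip_force: 30.0
opening: 0.0501
grip_force: 30.0
t34.42 pos [ 0.5135 -0.023   0.1784] a -0.1780 open 0.0501 grip 30.0 F [ 0.3  0.6 -1.4]
shift mm [-140.3   74.1   -1.3] turn 0.094
```

```bash
python3 -m jog '[[[-1,-0.14,0.074,0,0.094],[-1,-0.14,0.074,0,0.094],[-1,-0.14,0.074,0,0.094],[-1,-0.14,0.074,0,0.094],[-1,-0.14,0.074,0.03,0.094]]]'|tail -2; python3 -m jog '[[[-1,0,0,0,0],[-1,0,0,0,0],[-1,0,0,0,0],[-1,0,0,0,0],[-1,0,0,0,0]]]'|tail -2; python3 go.py .5616 -.1742 .095 -.272
```

```text
opening: 0.0497
grip_force: 30.0
opening: 0.0498
grip_force: 30.0
t35.25 pos [ 0.5618 -0.167   0.1505] a -0.2656 open 0.0498 grip 30.0 F [ 0.9 -0.1 -1.4]
shift mm [-7.   1.6 55.5] turn 0.006
```

```bash
python3 -m jog '[[[-1,-0.0065,0.0014,0.02,0.005],[-1,-0.0065,0.0014,0.04,0.005],[-1,-0.0065,0.0014,0.052,0.005],[-1,-0.0065,0.0014,0.052,0.005],[-1,-0.0065,0.0014,0.052,0.005]]]'|tail -2;  python3 -m jog '[[[-1,0,0,0,0],[-1,0,0,0,0],[-1,0,0,0,0]]]'|tail -2;python3 go.py .5616 -.1742 .0777 -.272
```

```text
opening: 0.0495
grip_force: 30.0
opening: 0.0498
grip_force: 30.0
t35.92 pos [ 0.5616 -0.1746  0.0985] a -0.2717 open 0.0498 grip 30.0 F [-0.2  0.1 -1.1]
shift mm [ 0.4 -0.1 20.8] turn 0.000
```

```bash
python3 -m jog '[[[-1,0.0003,0,0.005,0],[-1,0.0003,0,0.01,0],[-1,0.0003,0,0.015,0],[-1,0.0003,0,0.016,0],[-1,0.0003,0,0.016,0]]]'|tail -2; python3 go.py .5616 -.1742 .0777 -.272;python3 -m jog '[[[-1,0,0,0.003,0],[-1,0,0,0.005,0],[-1,0,0,0.0065,0],[-1,0,0,0.0065,0]]]'|tail -2; python3 go.py .5616 -.1742 .0777 -.272
```

```text
opening: 0.0499
grip_force: 30.0
t36.33 pos [ 0.5605 -0.1741  0.0804] a -0.2720 open 0.0499 grip 30.0 F [-0.2  0.2 -1.2]
shift mm [0.1 1.1 2.7] turn -0.000
opening: 0.0502
grip_force: 30.0
t36.67 pos [ 0.5626 -0.1749  0.0777] a -0.2716 open 0.0502 grip 30.0 F [-2.1  1.4 15.5]
shift mm [ 0.4 -1.2 -0. ] turn 0.000
```

```bash
python3 -m jog '[[[0.4,0,0,0,0],[0.4,0,0,0,0],[0.4,0,0,0,0],[0.4,0,0,0,0],[0.4,0,0,0,0]]]'|tail -2;python3 -m jog '[[[0.4,0,0,-0.04,0],[0.4,0,0,-0.08,0],[0.4,0,0,-0.12,0],[0.4,0,0,-0.15,0],[0.4,0,0,-0.15,0]]]'|tail -2; python3 -m jog '[[[0.4,0,0,0,0.6],[0.4,0,0,0,0.6],[0.4,0,0,0,0.6],[0.4,0,0,0,0.6],[0.4,0,0,0,0.6]]]'|tail -1; python3 go.py .4743 -.1580 .2 -1.058
```

```text
opening: 0.064
grip_force: 0.0
opening: 0.0639
grip_force: 0.0
grip_force: 0.0
t37.92 pos [ 0.5608 -0.1742  0.2239] a -0.8784 open 0.0642 grip 0.0 F [ 0.1 -0.2 -0.4]
shift mm [-56.2 -67.6  24. ] turn 0.180
```

```bash
python3 -m jog '[[[0.2,-0.056,-0.068,0,0.18],[0.2,-0.056,-0.068,0,0.18],[0.2,-0.056,-0.068,0,0.18],[0.2,-0.056,-0.068,0,0.18],[0.2,-0.056,-0.068,0,0.18]]]'|tail -1;  python3 -m jog '[[[0.2,0,0,0,0],[0.2,0,0,0,0],[0.2,0,0,0,0],[0.2,0,0,0,0],[0.2,0,0,0,0]]]'|tail -1; python3 go.py .4743 -.1580 .2 -1.058; python3 - <<'E'
from h import *
im=robot.read_camera("wrist");cv2.imwrite("pics/w4.png",im[:,:,::-1])
E
```

```text
grip_force: 0.0
grip_force: 0.0
t38.75 pos [ 0.4748 -0.1583  0.2245] a -1.0517 open 0.0553 grip 0.0 F [-0.6  1.  -0.1]
shift mm [-0.3 -0.4 24.5] turn 0.006
```

View pics/w4.png

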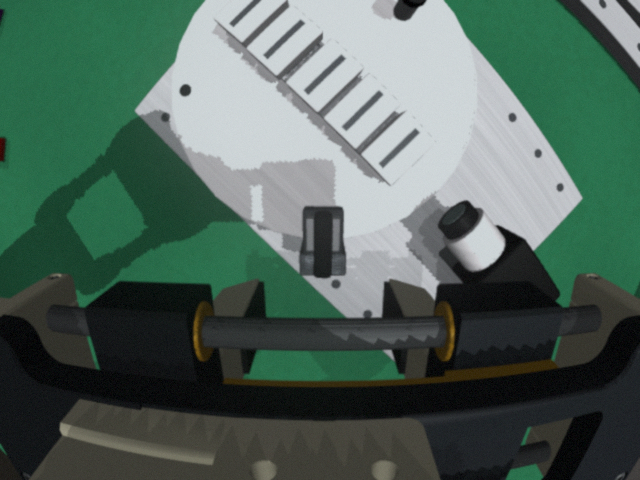

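Wrist view: all five blocks sit evenly in the bar. The T-handle runs from (323,211) to (322,276), upright in the picture and so aligned with the tool's x.

```bash
python3 - <<'E'
from h import *
p=wrist_pose();w=wray([(323,211),(322,276),(323,244)],.128,p);print(np.round(w,4),np.round((w-p[0])@p[1]*1000,1))
E
python3 go.py
```

```text
[[ 0.4964 -0.1462  0.128 ]
 [ 0.4556 -0.1687  0.128 ]
 [ 0.4764 -0.1577  0.128 ]] [[ 24.9   0.4  96.6]
 [-21.7  -0.3  96.6]
 [  1.8   0.4  96.6]]
t38.80 pos [ 0.4746 -0.1582  0.2246] a -1.0518 open 0.0551 grip 0.0 F [ 0.1 -0.1  0.5]
```

```bash
python3 -m jog '[[[0.2,0.0015,0,0.04,0.006],[0.2,0.0015,0,0.07,0.006],[0.2,0.0015,0,0.07,0.006],[0.2,0.0015,0,0.07,0.006],[0.2,0.0015,0,0.07,0.006]]]'|tail -1;  python3 -m jog '[[[0,0,0,0,0],[0,0,0,0,0],[0,0,0,0,0],[0,0,0,0,0],[0,0,0,0,0]]]'|tail -1; python3 go.py .4758 -.1576 .113 -1.06
```

```text
grip_force: 0.0
grip_force: 0.0
t39.63 pos [ 0.4758 -0.1575  0.1552] a -1.0580 open 0.0456 grip 0.0 F [-0.6 -1.  -0.1]
shift mm [-0.1  0.  42.2] turn 0.002
```

```bash
python3 -m jog '[[[0,0,0,0.02,0],[0,0,0,0.042,0],[0,0,0,0.042,0],[0,0,0,0.042,0],[0,0,0,0.042,0]]]'|tail -4;  python3 -m jog '[[[-1,0,0,0,0],[-1,0,0,0,0],[-1,0,0,0,0],[-1,0,0,0,0],[-1,0,0,0,0]]]' 45|tail -1;python3 -m jog '[[[-1,0,0,0,0],[-1,0,0,0,0],[-1,0,0,0,0],[-1,0,0,0,0],[-1,0,0,0,0]]]'; python3 go.py .4758 -.1576 .1285 -1.06
```

```text
tool_rot: [3.141, -0.001, 0.513]
contact_force: [0.4, -0.2, 0.2]
opening: 0.0459
grip_force: 0.0
grip_force: 0.0
time: 40.88
tool_pos: [0.4757, -0.1573, 0.1129]
tool_rot: [-3.141, -0.0, 0.513]
contact_force: [-1.0, 1.4, 4.5]
opening: 0.0126
grip_force: 45.0
t40.88 pos [ 0.4757 -0.1573  0.1129] a -1.0580 open 0.0126 grip 45.0 F [-1.   1.4  4.5]
shift mm [ -0.    0.3 -15.6] turn 0.002
```

Pull up about 15.5 mm (the stop is at 18 mm).

```bash
python3 -m jog '[[[-1,0,0,-0.005,0],[-1,0,0,-0.010,0],[-1,0,0,-0.0155,0],[-1,0,0,-0.0155,0],[-1,0,0,-0.0155,0]]]'|tail -5; python3 go.py
```

```text
tool_pos: [0.4753, -0.1572, 0.1278]
tool_rot: [-3.141, 0.0, 0.513]
contact_force: [2.3, -0.1, -11.5]
opening: 0.0128
grip_force: 45.0
t41.30 pos [ 0.4753 -0.1572  0.1278] a -1.0580 open 0.0128 grip 45.0 F [  2.3  -0.1 -11.5]
```

```bash
python3 -m jog '[[[-1,0,0,0,-0.12],[-1,0,0,0,-0.24],[-1,0,0,0,-0.36],[-1,0,0,0,-0.48],[-1,0,0,0,-0.6]]]'|sed -n 2,6p; python3 -m jog '[[[-1,0,0,0,-0.12],[-1,0,0,0,-0.24],[-1,0,0,0,-0.36],[-1,0,0,0,-0.48],[-1,0,0,0,-0.6]]]'|sed -n 2,6p;python3 -m jog '[[[-1,0,0,0,-0.06],[-1,0,0,0,-0.1],[-1,0,0,0,-0.1],[-1,0,0,0,-0.1]]]'|sed -n 2,6p; python3 go.py;python3 -c "
from cell import robot;print(robot.observe()['torque'])"
```

```text
tool_pos: [0.4749, -0.1568, 0.1274]
tool_rot: [-3.139, -0.001, 1.119]
contact_force: [0.4, 2.9, -10.9]
opening: 0.0124
grip_force: 45.0
tool_pos: [0.4744, -0.1566, 0.1272]
tool_rot: [-3.139, -0.002, 1.719]
contact_force: [-1.0, 1.8, -11.0]
opening: 0.0126
grip_force: 45.0
tool_pos: [0.4744, -0.1567, 0.1273]
tool_rot: [-3.139, -0.003, 1.812]
contact_force: [-2.5, 3.1, -11.1]
opening: 0.0126
grip_force: 45.0
t42.47 pos [ 0.4744 -0.1567  0.1273] a 0.2408 open 0.0126 grip 45.0 F [ -2.5   3.1 -11.1]
[0.49368524 0.39485261 0.04064922]
```

```bash
python3 -m jog '[[[-1,0,0,0.0015,0],[-1,0,0,0.0025,0],[-1,0,0,0.0025,0]]]'|sed -n 2,6p; python3 -m jog '[[[0,0,0,0,0],[0,0,0,0,0],[0,0,0,0,0],[0,0,0,0,0],[0,0,0,0,0]]]'|tail -2;python3 -m jog '[[[0,0,0,-0.03,0],[0,0,0,-0.07,0],[0,0,0,-0.1,0],[0,0,0,-0.1,0],[0,0,0,-0.1,0]]]'|tail -2; python3 go.py; python3 - <<'E'
from h import *
im=robot.read_camera("wrist");cv2.imwrite("pics/w5.png",im[:,:,::-1])
E
```

```text
tool_pos: [0.4747, -0.1569, 0.125]
tool_rot: [-3.139, -0.002, 1.812]
contact_force: [-3.6, 3.8, -10.7]
opening: 0.0129
grip_force: 45.0
opening: 0.0413
grip_force: 0.0
opening: 0.0458
grip_force: 0.0
t43.55 pos [ 0.4767 -0.158   0.2277] a 0.2419 open 0.0458 grip 0.0 F [-0.1 -0.1 -0.4]
```

View pics/w5.png

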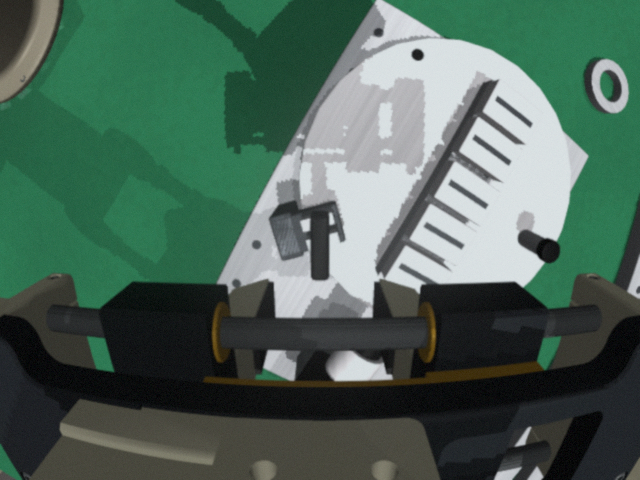

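Wrist view: the handle is turned about 75° relative to its bracket (bar at (320,245)). The post cap is at (548,251).

```bash
python3 - <<'E'
from h import *
p=wrist_pose();w=wray([(548,251)],.102,p);print(np.round(w,4))
E
python3 go.py .678 -.1228 .2 -.272
python3 -m jog '[[[0.2,0,0,0,0.257],[0.2,0,0,0,0.514],[0.2,0,0,0,0.514],[0.2,0,0,0,0.514],[0.2,0,0,0,0.514]]]'|tail -1;python3 go.py .678 -.1228 .2 -.272
```

```text
[[ 0.6703 -0.1226  0.102 ]]
t43.60 pos [ 0.4758 -0.1576  0.2261] a 0.2420 open 0.0458 grip 0.0 F [-1.6  0.5 -0.2]
shift mm [-14.7 204.6  26.3] turn 0.514
grip_force: 0.0
t44.02 pos [ 0.475  -0.1572  0.2241] a -0.2768 open 0.0553 grip 0.0 F [-0.4 -0.5 -0.1]
shift mm [ 88.5 185.9  23.6] turn -0.005
```

```bash
python3 -m jog '[[[0.2,0.0885,0.186,0,-0.004],[0.2,0.0885,0.186,0,-0.004],[0.2,0.0885,0.186,0,-0.004],[0.2,0.0885,0.186,0,-0.004],[0.2,0.0885,0.186,0,-0.004]]]'|tail -1;python3 -m jog '[[[0.2,0,0,0,0],[0.2,0,0,0,0],[0.2,0,0,0,0],[0.2,0,0,0,0],[0.2,0,0,0,0]]]'|tail -1;python3 go.py .678 -.1228 .2 -.272;python3 - <<'E'
from h import *
im=robot.read_camera("wrist");p=wrist_pose();cv2.imwrite("pics/w6.png",im[:,:,::-1])
k=(im.max(2)<60).astype(np.uint8);k[290:]=0
n,l,st,c=cv2.connectedComponentsWithStats(k)
for i in range(1,n):
    if st[i,4]>150 and 200<c[i][0]<450:print(st[i],np.round(c[i],1),np.round(wray(c[i],.102,p),4))
E
```

```text
grip_force: 0.0
grip_force: 0.0
t44.85 pos [ 0.6775 -0.1227  0.2266] a -0.2681 open 0.0550 grip 0.0 F [0.7 1.1 0.9]
shift mm [-0.   0.5 26.6] turn 0.004
```

View pics/w6.png

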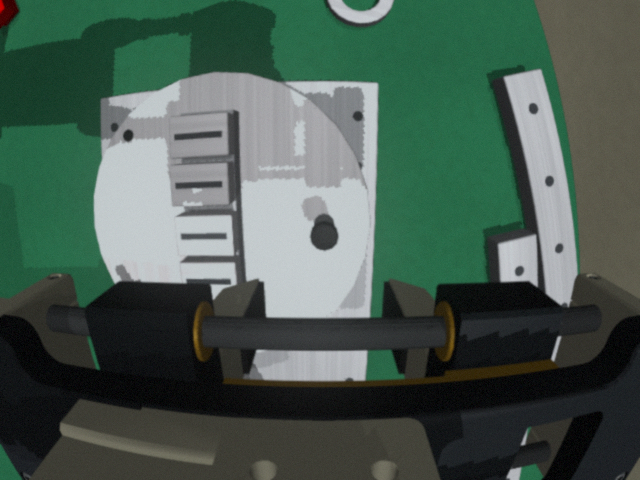

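The cap's top is at (324,236), between the fingers.

```bash
python3 - <<'E'
from h import *
p=wrist_pose();w=wray([(324,236)],.102,p);print(np.round(w,4),np.round((w-p[0])@p[1]*1000,1))
E
python3 -m jog '[[[0.2,0,0,0.03,0.003],[0.2,0,0,0.06,0.003],[0.2,0,0,0.06,0.003],[0.2,0,0,0.06,0.003],[0.2,0,0,0.06,0.003]]]'|tail -1;python3 -m jog '[[[0.2,0,0,0,0],[0.2,0,0,0,0],[0.2,0,0,0,0]]]'|tail -1;python3 go.py .678 -.1232 .073 -.272
```

```text
[[ 0.6781 -0.1227  0.102 ]] [[  0.    0.2 124.9]]
grip_force: 0.0
grip_force: 0.0
t45.57 pos [ 0.6792 -0.1223  0.1674] a -0.2709 open 0.0550 grip 0.0 F [ 0.1  0.7 -1.3]
shift mm [-1.2 -1.2 94.4] turn 0.001
```

```bash
python3 -m jog '[[[0.2,-0.001,-0.001,0.03,0],[0.2,-0.001,-0.001,0.06,0],[0.2,-0.001,-0.001,0.09,0],[0.2,-0.001,-0.001,0.094,0],[0.2,-0.001,-0.001,0.094,0]]]'|tail -3;python3 -m jog '[[[-1,0,0,0,0],[-1,0,0,0,0],[-1,0,0,0,0],[-1,0,0,0,0],[-1,0,0,0,0]]]' 12|tail -1;python3 -m jog '[[[-1,0,0,0,0],[-1,0,0,0,0],[-1,0,0,0,0],[-1,0,0,0,0],[-1,0,0,0,0]]]'|tail -2;python3 go.py .678 -.1232 .073 -.272
```

```text
contact_force: [-0.0, -0.2, 0.2]
opening: 0.0552
grip_force: 0.0
grip_force: 0.0
opening: 0.0215
grip_force: 12.0
t46.82 pos [ 0.6779 -0.123   0.0725] a -0.2710 open 0.0215 grip 12.0 F [0.3 0.6 5.3]
shift mm [-0.2  0.2 -0.5] turn 0.001
```

```bash
python3 -m jog '[[[-1,0.0102,-0.0005,0,0],[-1,0.0204,-0.0021,0,0],[-1,0.0303,-0.0048,0,0],[-1,0.0399,-0.0085,0,0],[-1,0.049,-0.0131,0,0]]]'|tail -5; python3 go.py
```

```text
tool_pos: [0.6804, -0.0714, 0.0725]
tool_rot: [3.135, -0.001, 1.3]
contact_force: [10.1, -1.1, 1.5]
opening: 0.0215
grip_force: 12.0
t47.23 pos [ 0.6804 -0.0714  0.0725] a -0.2708 open 0.0215 grip 12.0 F [10.1 -1.1  1.5]
```

```bash
python3 -m jog '[[[-1,0,0,0,0],[-1,0,0,0,0],[-1,0,0,0,0]]]'|tail -5; python3 go.py; python3 -m jog '[[[-1,0.0086,-0.0056,0,0],[-1,0.0166,-0.0121,0,0],[-1,0.0238,-0.0193,0,0],[-1,0.0303,-0.0273,0,0],[-1,0.0359,-0.0359,0,0]]]'|tail -2;python3 -m jog '[[[-1,0,0,0,0],[-1,0,0,0,0],[-1,0,0,0,0]]]'|tail -5; python3 go.py .6486 -.0265 .0725 -.272
```

```text
tool_pos: [0.6799, -0.0699, 0.0725]
tool_rot: [3.137, -0.003, 1.301]
contact_force: [7.1, 2.7, 3.3]
opening: 0.0215
grip_force: 12.0
t47.48 pos [ 0.6799 -0.0699  0.0725] a -0.2698 open 0.0215 grip 12.0 F [7.1 2.7 3.3]
opening: 0.0212
grip_force: 12.0
tool_pos: [0.6563, -0.023, 0.0727]
tool_rot: [3.135, -0.007, 1.302]
contact_force: [13.1, 12.6, 1.1]
opening: 0.0212
grip_force: 12.0
t48.15 pos [ 0.6563 -0.023   0.0727] a -0.2691 open 0.0212 grip 12.0 F [13.1 12.6  1.1]
shift mm [-5.4 -6.5  0.1] turn 0.003
```

```bash
for i in 1 2; do python3 -m jog '[[[-1,0,0,0,0],[-1,0,0,0,0],[-1,0,0,0,0],[-1,0,0,0,0],[-1,0,0,0,0]]]'>/dev/null; python3 go.py;done; python3 - <<'E'
from h import *
im=robot.read_camera("scene");cv2.imwrite("pics/s7.png",cv2.resize(im[140:390,60:380],None,fx=2.4,fy=2.4,interpolation=cv2.INTER_CUBIC)[:,:,::-1])
print(robot.observe()["torque"])
E
```

```text
t48.57 pos [ 0.6564 -0.0232  0.0727] a -0.2695 open 0.0214 grip 12.0 F [13.6 13.   1.4]
t48.98 pos [ 0.6564 -0.0233  0.0727] a -0.2695 open 0.0215 grip 12.0 F [12.8 12.8  1.5]
[ 1.76315504 -1.83981354  0.13697649]
```

View pics/s7.png

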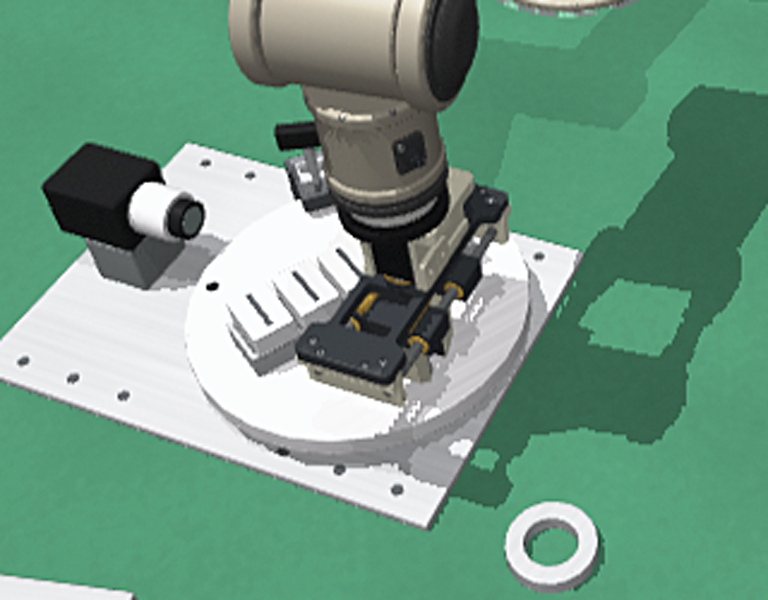

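Scene view: the table has turned about 60°, the blocks are still seated and the plunger is out. The radial force (18 N) is higher than it should be. I'll open the fingers to relax it and check.

```bash
python3 -m jog '[[[-0.2,0,0,0,0],[-0.2,0,0,0,0],[-0.2,0,0,0,0],[-0.2,0,0,0,0],[-0.2,0,0,0,0]]]'>/dev/null; python3 go.py;python3 -m jog '[[[-0.2,0,0,0,0],[-0.2,0,0,0,0],[-0.2,0,0,0,0],[-0.2,0,0,0,0],[-0.2,0,0,0,0]]]'>/dev/null; python3 go.py; python3 - <<'E'
from h import *
print(robot.observe()["torque"])
E
```

```text
t49.45 pos [ 0.6523 -0.0279  0.0712] a -0.2712 open 0.0366 grip 0.0 F [-0.6  0.3 -0.6]
t49.87 pos [ 0.6529 -0.028   0.0717] a -0.2711 open 0.0368 grip 0.0 F [-0.1 -0.1  0.2]
[-0.01948436  0.06237036  0.03081052]
```

```bash
python3 - <<'E'
from h import *
from scipy.optimize import least_squares
S=lambda p:np.atleast_2d(p)/3+[50,170]-.33
T=lambda p:np.atleast_2d(p)/[3.3,3]+[350,150]-.33
for n,q in(("scene",S([(263,290),(520,139),(693,262),(300,214),(640,175),(420,462)])),("top",T([(57,235),(95,142),(265,65),(330,69)]))):
    w=ray(n,q,.05)[:,:2];r=least_squares(lambda c:np.linalg.norm(w-c,axis=1)-.14,[.58,-.09]);print(n,r.x,r.fun)
E
python3 -m jog '[[[-0.2,0,0,-0.04,0],[-0.2,0,0,-0.08,0],[-0.2,0,0,-0.12,0],[-0.2,0,0,-0.15,0],[-0.2,0,0,-0.15,0]]]'>/dev/null;python3 -m jog '[[[-0.2,0,0,0,0],[-0.2,0,0,0,0],[-0.2,0,0,0,0],[-0.2,0,0,0,0],[-0.2,0,0,0,0]]]'>/dev/null; python3 go.py; python3 - <<'E'
from h import *
p=wrist_pose();im=robot.read_camera("wrist");cv2.imwrite("pics/w8.png",im[:,:,::-1])
np.save("w8pose.npy",np.c_[p[1],p[0]])
k=(im.max(2)<85).astype(np.uint8);k[275:]=0
n,l,st,c=cv2.connectedComponentsWithStats(k)
for i in range(1,n):
    if st[i,4]>100:print(st[i],np.round(c[i],1),np.round(wray(c[i],.102,p),4))
E
```

```text
scene [ 0.58383236 -0.09837863] [-0.00141399 -0.00162238  0.00257638  0.00523847  0.0014447   0.00211355]
top [ 0.58418468 -0.09633444] [-0.00039084  0.00075355 -0.00108668  0.00071331]
t50.70 pos [ 0.6525 -0.0279  0.2203] a -0.2710 open 0.0368 grip 0.0 F [-0.   0.9  0. ]
[    0     0   364   171 32270] [177.1  95.5] [[0.5762 0.108  0.102 ]]
[374  46  35  62 207] [382.4  78.2] [[0.7243 0.0751 0.102 ]]
[404  54  28  38 251] [423.4  71.5] [[0.7556 0.0737 0.102 ]]
[ 528  143   46  132 2029] [546.4 203.1] [[ 0.8381 -0.0477  0.102 ]]
[314 223  27  30 614] [326.7 237.7] [[ 0.6544 -0.0281  0.102 ]]
[186 241  65  34 515] [216.1 258.8] [[ 0.5668 -0.0213  0.102 ]]
```

View pics/w8.png

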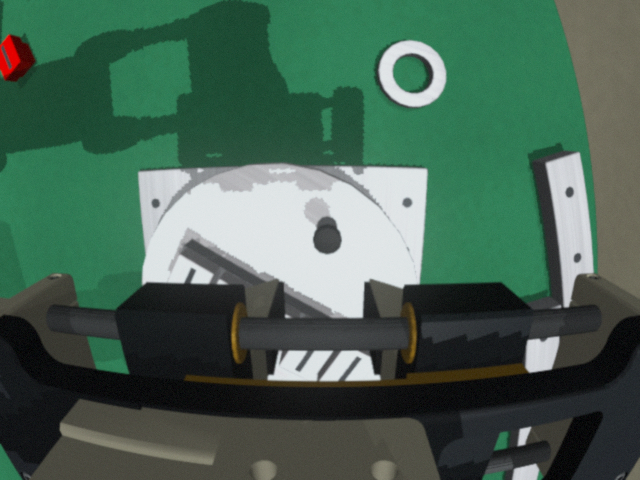

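Wrist view: the cap is at (327,237), which gives (0.654,-0.028), i.e. 60° about a pivot at (0.584,-0.097), so the pivot estimate is right. I'll re-grip and turn the tool along with the table for the last 30°.

```bash
python3 -m jog '[[[-0.2,0,0.0015,0.04,0],[-0.2,0,0.0015,0.08,0],[-0.2,0,0.0015,0.12,0],[-0.2,0,0.0015,0.147,0],[-0.2,0,0.0015,0.147,0]]]'>/dev/null;python3 -m jog '[[[-0.2,0,0,0,0],[-0.2,0,0,0,0],[-1,0,0,0,0],[-1,0,0,0,0],[-1,0,0,0,0]]]' 12 >/dev/null;python3 -m jog '[[[-1,0,0,0,0],[-1,0,0,0,0],[-1,0,0,0,0],[-1,0,0,0,0],[-1,0,0,0,0]]]'>/dev/null; python3 go.py;python3 -m jog '[[[-1,0.0046,-0.0091,0,-0.105],[-1,0.0083,-0.0187,0,-0.21],[-1,0.011,-0.0286,0,-0.315],[-1,0.0126,-0.0388,0,-0.42],[-1,0.0131,-0.049,0,-0.525]]]'>/dev/null; python3 -m jog '[[[-1,0,0,0,0],[-1,0,0,0,0],[-1,0,0,0,0]]]'>/dev/null;python3 go.py .6103 -.0026 .0725 .25
```

```text
t52.00 pos [ 0.6551 -0.0286  0.0767] a -0.2710 open 0.0211 grip 12.0 F [-1.3  0.6  6.1]
t52.67 pos [ 0.6116 -0.0021  0.0765] a 0.2536 open 0.0217 grip 12.0 F [-0.8  3.   6.6]
shift mm [-0.1 -1.4  4. ] turn 0.004
```

```bash
python3 -m jog '[[[-1,0,-0.001,0,0],[-1,0,-0.001,0,0],[-1,0,-0.001,0,0],[-1,0,-0.001,0,0]]]'>/dev/null;python3 go.py .6103 -.0026 .0725 .25; python3 -m jog '[[[0,0,0,0,0],[0,0,0,0,0],[0,0,0,0,0],[0,0,0,0,0],[0,0,0,0,0]]]'>/dev/null; python3 -m jog '[[[0,0,0,-0.04,0],[0,0,0,-0.08,0],[0,0,0,-0.12,0],[0,0,0,-0.15,0],[0,0,0,-0.15,0]]]'>/dev/null; python3 -m jog '[[[0,0,0,0,0],[0,0,0,0,0],[0,0,0,0,0],[0,0,0,0,0]]]'>/dev/null; python3 - <<'E'
from h import *
p=wrist_pose();im=robot.read_camera("wrist");cv2.imwrite("pics/w9.png",im[:,:,::-1])
k=(im.max(2)<85).astype(np.uint8);k[275:]=0
n,l,st,c=cv2.connectedComponentsWithStats(k)
for i in range(1,n):
    if 300<st[i,4]<1200:
        w=wray(c[i],.102,p)[0];d=w-[.584,-.097,0];print(st[i],np.round(c[i],1),np.round(w,4),np.linalg.norm(d[:2]),np.arctan2(d[1],d[0])+.271)
E
python3 go.py .4753 -.157 .225 .245
```

```text
t53.00 pos [ 0.6113 -0.002   0.0765] a 0.2536 open 0.0215 grip 12.0 F [1.9 4.7 6. ]
shift mm [-0.3 -1.1  4. ] turn 0.004
[465 140  38  60 355] [474.8 161.4] [0.7045 0.0847 0.102 ] 0.21800518695159843 1.2560682427312915
[314 218  27  34 629] [327.1 236.2] [ 0.6101 -0.0012  0.102 ] 0.09929007059585804 1.575659107978025
[188 240  65  35 518] [217.8 258.1] [ 0.5315 -0.0399  0.102 ] 0.0776125565082847 2.585168904496456
t54.22 pos [ 0.6091 -0.0028  0.2231] a 0.2539 open 0.0457 grip 0.0 F [-0.3  0.5 -0.1]
shift mm [-115.6 -168.2   -1.6] turn 0.009
```

```bash
python3 -m jog '[[[0,-0.116,-0.168,0,0.012],[0,-0.116,-0.168,0,0.012],[0,-0.116,-0.168,0,0.012],[0,-0.116,-0.168,0,0.012],[0,-0.116,-0.168,0,0.012]]]'>/dev/null;python3 -m jog '[[[0,0,0,0,0],[0,0,0,0,0],[0,0,0,0,0],[0,0,0,0,0],[0,0,0,0,0]]]'>/dev/null;python3 go.py .4748 -.157 .165 .2415
```

```text
t55.05 pos [ 0.4768 -0.1564  0.2244] a 0.2438 open 0.0460 grip 0.0 F [-0.3 -0.7  0.1]
shift mm [-0.1 -2.1 59.4] turn 0.002
```

```bash
python3 -m jog '[[[0,0,-0.0015,0.03,0.002],[0,0,-0.0015,0.06,0.002],[0,0,-0.0015,0.06,0.002],[0,0,-0.0015,0.06,0.002],[0,0,-0.0015,0.06,0.002]]]'>/dev/null;python3 -m jog '[[[0,0,0,0,0],[0,0,0,0,0],[0,0,0.0,0,0],[0,0,0,0,0]]]'>/dev/null;python3 go.py .4748 -.157 .1245 .2415; python3 -m jog '[[[0,0,0,0.02,0],[0,0,0,0.04,0],[0,0,0,0.04,0],[0,0,0,0.04,0],[0,0,0,0.04,0]]]'|tail -3;python3 go.py .4748 -.157 .1245 .2415
```

```text
t55.80 pos [ 0.4751 -0.1579  0.1655] a 0.2400 open 0.0464 grip 0.0 F [-0.3  0.1  0. ]
shift mm [ 0.9 -0.1 41. ] turn -0.001
contact_force: [0.4, -0.6, -0.6]
opening: 0.0465
grip_force: 0.0
t56.22 pos [ 0.4752 -0.158   0.1257] a 0.2399 open 0.0465 grip 0.0 F [ 0.4 -0.6 -0.6]
shift mm [ 1.1 -0.2  1.2] turn -0.002
```

```bash
python3 -m jog '[[[-1,0.001,0,0,0],[-1,0.001,0,0,0],[-1,0.001,0,0,0],[-1,0.001,0,0,0],[-1,0.001,0,0,0]]]' 45 >/dev/null; python3 -m jog '[[[-1,0,0,0,0],[-1,0,0,0,0],[-1,0,0,0,0],[-1,0,0,0,0],[-1,0,0,0,0]]]'|tail -2;python3 go.py; python3 -m jog '[[[-1,0,0,-0.001,0],[-1,0,0,-0.002,0],[-1,0,0,-0.002,0]]]'>/dev/null; python3 go.py;python3 -m jog '[[[-1,0,0,0,0.12],[-1,0,0,0,0.24],[-1,0,0,0,0.36],[-1,0,0,0,0.48],[-1,0,0,0,0.6]]]'>/dev/null;python3 go.py;python3 -m jog '[[[-1,0,0,0,0.12],[-1,0,0,0,0.24],[-1,0,0,0,0.36],[-1,0,0,0,0.48],[-1,0,0,0,0.6]]]'>/dev/null;python3 go.py .4758 -.1575 .1255 -1.06
```

```text
opening: 0.0127
grip_force: 45.0
t57.05 pos [ 0.4743 -0.1566  0.1248] a 0.2400 open 0.0127 grip 45.0 F [-2.8  1.4  4.1]
t57.30 pos [ 0.4741 -0.1566  0.1257] a 0.2399 open 0.0128 grip 45.0 F [ -0.6   0.1 -10.6]
t57.72 pos [ 0.4745 -0.1566  0.1258] a -0.3659 open 0.0125 grip 45.0 F [  1.7  -0.4 -10. ]
t58.13 pos [ 0.4748 -0.1569  0.1259] a -0.9659 open 0.0124 grip 45.0 F [  2.8  -0.1 -10.3]
shift mm [0.5 1.  0.4] turn 0.094
```

Twist the last 0.1 rad, lower with it, then let go.

```bash
python3 -m jog '[[[-1,0,0,0,0.06],[-1,0,0,0,0.096],[-1,0,0,0,0.096],[-1,0,0,0,0.096]]]'>/dev/null;python3 go.py;python3 -m jog '[[[-1,0,0,0.003,0],[-1,0,0,0.006,0],[-1,0,0,0.009,0],[-1,0,0,0.012,0],[-1,0,0,0.012,0]]]'>/dev/null;python3 go.py
```

```text
t58.47 pos [ 0.4748 -0.157   0.1262] a -1.0548 open 0.0121 grip 45.0 F [ 1.9 -0.8 -9.3]
t58.88 pos [ 0.4748 -0.1569  0.1144] a -1.0558 open 0.0128 grip 45.0 F [ 2.8 -3.1 -7.5]
```

```bash
python3 -m jog '[[[-0.1,0,0,0,0],[-0.1,0,0,0,0],[-0.1,0,0,0,0],[-0.1,0,0,0,0],[-0.1,0,0,0,0]]]'>/dev/null; python3 -m jog '[[[-0.1,0,0,-0.04,0],[-0.1,0,0,-0.08,0],[-0.1,0,0,-0.12,0],[-0.1,0,0,-0.12,0],[-0.1,0,0,-0.12,0]]]'>/dev/null;python3 -m jog '[[[-0.1,-0.1,0,-0.04,0],[-0.1,-0.15,0,-0.04,0],[-0.1,-0.15,0,-0.04,0],[-0.1,-0.15,0,-0.04,0],[-0.1,-0.15,0,-0.04,0]]]'>/dev/null;python3 go.py;python3 - <<'E'
from h import *
im=robot.read_camera("scene");cv2.imwrite("pics/s10.png",cv2.resize(im[140:390,60:380],None,fx=2.4,fy=2.4,interpolation=cv2.INTER_CUBIC)[:,:,::-1])
E
```

```text
t60.13 pos [ 0.3403 -0.2322  0.2745] a -1.0597 open 0.0413 grip 0.0 F [ 0.3 -0.4  0.9]
```

View pics/s10.png

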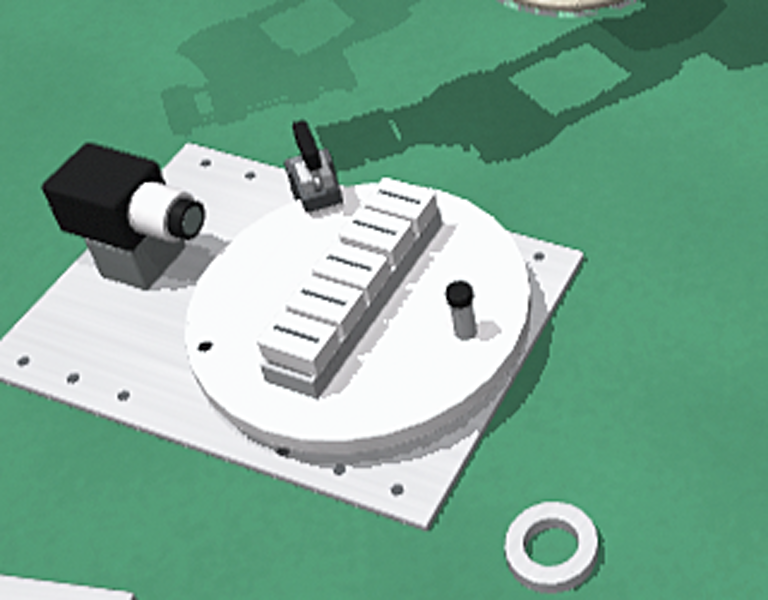

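The row stands broadside to the camera with all five blocks seated. The handle's top is at scene pixel (184,192), against (185,191) when it was locked at the start, so the pin is in.

```bash
python3 -c "
from cell import robot;print(robot.hand_in())"
```

```text
the job is handed in; nothing more can be done
None
```

All five blocks are seated in the bar, the table is turned a quarter turn and locked with the plunger in, and the job was handed in at about 60 s; no verdict came back.

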